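# Set a glass tube in the scoring jig

### The job

Take the thick glass tube from the wooden rack and lower it gently into the two V-blocks of the scoring jig, a little short of the length stop. Slide it along the Vs until you feel it bear firmly against the stop, without chipping the glass, and let go so that it lies centred in both Vs; then press the toggle clamp's handle fully down so that the rubber foot holds the tube. Leave the thin tube, the jar, the yellow bin and the pliers where they are.

Things in the scene. Friction and masses are not known exactly. Their poses are not given: they have to be found in the camera images.
- tube_center (a point): middle of the thick glass tube: pale green, 34 mm outside diameter, 280 mm long, 0.2 kg, loose. Point on its axis, half-way along; x axis along the tube (either way round), any roll. It starts level in one of the rack's notches, axis 46 mm above the table. Glass: over 15 N against the stop, over 20 N on a V-block or under the foot, or a fall of 5 mm, chips it
- thin_tube_center (a point): the middle of the thin glass tube, a bystander: same glass, 18 mm diameter, 260 mm long, loose in the other notch of the rack, its axis 35 mm above the table; x axis along it
- rack: wooden tube rack, fixed: base board 210 x 170 x 10 mm with two upright notched boards 16 mm thick across it, 85 mm either side of the middle, tops 40 mm high. Two 90-degree notches, 50 mm either side of the middle, hold tubes parallel to its x axis. Origin: centre of the underside
- jig: tube-scoring jig, fixed: aluminium plate 350 x 90 x 12 mm with two steel V-blocks, a toggle clamp on the +y side of the near V-block, and a scoring wheel parked on a 52 mm post at the -x, -y corner, its arm pointing outwards (to -y) clear of the tube. Origin: on the table, midway between the V-blocks; x axis along the Vs towards the stop, z up
- seat_mid (a point): point of the jig midway between the V-blocks, on the axis that a 34 mm tube has when it lies seated in both Vs: 52 mm above the table, 40 mm above the plate. x axis along the Vs towards the stop
- vblock_near: steel V-block at 95 mm from the jig's middle towards -x: 32 mm long along the Vs, 60 mm wide, 38 mm high on the plate, a 90-degree V 44 mm wide and 22 mm deep along its top. Origin: centre of its underside, on the plate
- vblock_far: the like V-block, at 95 mm from the jig's middle towards +x. Origin: centre of its underside, on the plate. The free gap between the two V-blocks is 158 mm, over the bare plate
- stop: length stop, rigid aluminium angle in the jig's T-slot beyond the far V-block: upright plate 46 mm wide, 64 mm high. Origin: foot of the face that the tube's end meets, on the plate, on the line of the Vs; x axis along the Vs, away from the tube. A tube that is home bears on it with some 2 to 10 N, its middle 140 mm before the face. Set anew each time, 128 to 152 mm from the jig's middle
- clamp_handle (a joint): angle of the toggle clamp's handle, rad: 0 open (handle 66 degrees above level, leaning to the jig's +y; arm and rubber foot upright, clear of the tube), 1.15 level (dead centre), 1.20 fully down on its end stop, locked. Pressing it down turns the arm over on to the tube; 2 to 6 N at the grip. It stays where left. Shut on a seated tube, the springy arm and foot press with about 7 N
- handle_grip (a point): middle of the clamp handle's black plastic grip (19 mm thick, 63 mm long), 62 mm from the handle's pivot
- handle_pivot (a point): pivot axis of the clamp's handle, fixed on the jig 95 mm from the jig's middle towards -x, 96 mm to the +y side, 90 mm above the table; the axis runs along the jig's x. Closing swings the grip outwards (jig +y) and down about it, until it points level to +y
- clamp_foot: the clamp's rubber foot, 16 mm diameter, under the tip of the clamp's arm; closed it stands on top of the tube over the middle of the near V-block. Origin: centre of its underside
- jar: glass jar with black lid, 52 mm diameter, 75 mm high, bystander, standing between rack and jig. Origin: centre of its underside
- bin: yellow plastic bin 100 x 75 x 55 mm, bystander, on the far right of the rack. Origin: centre of its underside
- pliers: pliers with black grips, 130 mm long, 50 mm wide, 16 mm thick, bystander, lying between rack and jig, nearer the robot than the jar. Origin: under the pivot

How it is judged (in metres and radians):
On the way, in this order (a step that is already met when the one before it is completed fails the run):
1. the tube lies in both Vs, in line with them, not yet clamped (z of tube_center in the frame of seat_mid below 0.003 m and y of tube_center in the frame of seat_mid between -0.003 and 0.003 m and angle between the x axis of tube_center and the x axis of jig, either way round below 0.03 rad and contact force between tube and vblock_near above 0.3 N and contact force between tube and vblock_far above 0.3 N and value of joint clamp_handle below 0.6 rad), for 0.2 s.
2. the tube's end is pushed against the stop with at least 2 N, clamp still open (contact force between tube and stop above 2 N and z of tube_center in the frame of seat_mid below 0.003 m and value of joint clamp_handle below 0.6 rad), for 0.1 s.
3. the clamp is shut and its foot presses on the tube (value of joint clamp_handle above 1.12 rad and contact force between tube and clamp_foot above 3 N), for 0.2 s.
At the end, for the whole second after the job is handed in: the tube lies at rest in both Vs (axis within 1.5 mm sideways and 1.5 mm high of its seated line, within 0.015 rad of it), its end within 2 mm of the stop's face, and the clamp handle is fully down (1.12 rad or more) with the rubber foot pressing on the tube with more than 3 N (all of step 3 and z of tube_center in the frame of seat_mid between -0.0025 and 0.0015 m and y of tube_center in the frame of seat_mid between -0.0015 and 0.0015 m and angle between the x axis of tube_center and the x axis of jig, either way round below 0.015 rad and x of tube_center in the frame of stop above -0.142 m and linear speed of tube below 0.01 m/s); the robot touches nothing.
It fails at once if the tube is pushed against the stop with more than 15 N (contact force between tube and stop above 15 N).
It fails at once if the tube is pressed or dropped on a V-block with more than 20 N (contact force between tube and vblock_near above 20 N or contact force between tube and vblock_far above 20 N).
It fails at once if the tube is let fall (over 0.3 m/s, a free fall of about 5 mm, with no finger on it) (linear speed of tube above 0.3 m/s and contact force between tube and the fingers below 0.05 N).
It fails at once if the foot is slammed on the tube with more than 20 N (contact force between tube and clamp_foot above 20 N).
It fails at once if a bystander is moved by more than 15 mm (distance of any of thin_tube_center, jar, bin, pliers from where it was at the start of the episode above 0.015 m).
It also fails if it takes over 61 s, if anything falls off the work surface, if the arm or the gripper's body presses on something with over 40 N, if the wrist force passes 120 N, or if a joint passes its speed limit or range.

### The arm

A 6-joint arm with a two-finger parallel gripper is mounted at the origin on the work surface. World frame = base frame: x ahead of the robot, y to its left, z up, the work surface at z = 0. Lengths are in m, angles in degrees, forces in N, time in s.
With the tool pointing down it reaches from about 0.3 to 0.75 m from the base axis. Payload 8.5 kg.
Tool frame: the origin (TCP) lies midway between the tips of the shut fingers; the grasp point (between the pads) lies 19 mm behind it; y points along the fingers, z is the direction in which the jaws open and shut, and the axes are right-handed (so a half turn about y gives the same grasp; the last joint's range is limited). The gripper opens to 85 mm and grips with 20 to 120 N. Pads are 22 mm wide; open, the fingers measure 114 mm over their backs; the gripper's body (76 mm by 85 mm) begins 54 mm behind the grasp point. The pads swing forward as they close: fully open they stand 13 mm farther back than shut.
Start: joints at [-82.58, 21.807, 74.336, -0, 83.858, -12.336], TCP at [0.186, -0.518, 0.231] pointing down, gripper open.
Joint ranges: [-178.18, 178.18], [-50.72, 133.34], [12.68, 142.11], [-81.47, 261.47], [9.98, 163.14], [-165.26, 165.26]. Speed limits (degrees/s): [136.94, 136.94, 180, 180, 180, 180].

### API

Orientations are given as a 3x3 rotation matrix whose columns are the frame's x, y, z axes.
In Python, from rig import status, imaging, job gives the robot as it stands. The module is installed in compiled form; this text tells all that it offers.
- The arm moves only by the tool jog_arm, never from a script. Its argument "rows" is a list of rows, each an object of numbers: "hand": the opening, from 0 (shut) to 1 (fully open); "dx", "dy", "dz": the shift along the tool's x, y, z in cm; "ax", "ay", "az": the turn, a rotation vector about the tool's x, y, z in degrees. In form: [{"hand": .., "dx": .., "dy": .., "dz": .., "ax": .., "ay": .., "az": ..}, ...]. A call has exactly 5 rows; each row shifts and turns the commanded pose from where the row before left it, along the tool's axes as they then stand; what a row does not reach is not made up. A row lasts 1/12 s, in which the tool goes at most 41.7 mm and 7.16 degrees, less where a joint would pass 70% of its speed; a pose out of reach is approached as far as the arm can. A call is refused whole if a number of a shift passes 4.17 or a number of a turn 7.16, either way. A call with a gripper value outside its range is refused whole. The fingers move at their own pace and stop on an object; "newtons" is the grip in N (left out, the last holds). Time passes only in rows, so rows that do not move let the fingers close, or fill a call up. It gives the time, the measured TCP pose, the force and the opening at its end, in the units of the state.
- status.observe(): the state, without advancing time (a new reading comes with each control period).
- imaging.get_image(name): name is "scene" or "side" or "wrist"; returns the picture (420x560x3 uint8, red, green, blue); there is no depth.
- imaging.camera_model(name): a dict with "K" (3x3 intrinsics, pixels), "distortion" ([k1, k2, p1, p2, k3] as OpenCV has them; the pictures are not rectified), "position" and "rotation" of the camera in the world; the wrist camera has in their place "tool_from_camera" (4x4, takes a point from camera to tool coordinates, whose origin is the TCP and whose axes are the tool frame's). Camera axes: x right, y down, z forward; pixel columns grow to the right and rows downward; lengths in m; the calibration is good to about 2 mm. A picture is of the moment at which its call begins: read the wrist's pose just before it. camera_model takes no time and is no camera call.
- job.close_job(): hands the job in, once; it reports no verdict.
The state is a dict: "time_s": time; "q": joint angles; "qvel": joint speeds; "joint_efforts": joint torques, N m; "position": TCP position; "tool_rot": TCP orientation; "ft_force": force on the tool from outside, world axes, zero at the start; "wrist_torque": the same for the moment, N m; "grip_width": finger opening in m.
Only numpy, scipy, OpenCV 4.12 (cv2) and the standard library are available. Lean on these libraries where they do the work, as an engineer would, in place of code of your own. Each camera call takes 0.05 s, during which the arm holds its last target.

## Working session

There is one attempt and no reset: what is moved stays moved. The work goes in short steps, Python scripts to look and compute and a tool call to move; the robot and the scene stay as the last step left them, time stands still between calls to the robot, and variables do not carry over. Pictures are saved under pics/ and viewed, and the job is handed in when it is done.

Besides the shell and the picture viewer there is one more tool, called after "Call:" as a command line: name --argument value ..., lists and objects as JSON in quotes. jog_arm: Moves the arm, as the interface text tells. Its arguments: {"type":"object","properties":{"rows":{"type":"array"},"newtons":{"type":"number"}},"required":["rows"]}

```bash
mkdir -p pics
cat > h.py <<'E'
import numpy as np, cv2
from rig import status, imaging, job
def cam(name):
    m=imaging.camera_model(name); K=np.array(m["K"]);d=np.array(m["distortion"],float)
    if "position" in m: R=np.array(m["rotation"]);p=np.array(m["position"])
    else:
        s=status.observe();T=np.array(m["tool_from_camera"]);Rt=np.array(s["tool_rot"]);R=Rt@T[:3,:3];p=Rt@T[:3,3]+np.array(s["position"])
    return K,d,R,p
def ray(c,uv):
    K,d,R,p=c; n=cv2.undistortPoints(np.array([[uv]],float),K,d)[0,0]
    return p,R@np.array([n[0],n[1],1])
def atz(c,uv,z):
    p,r=ray(c,uv);return p+r*(z-p[2])/r[2]
def proj(c,P):
    K,d,R,p=c;P=np.atleast_2d(P).astype(float)
    q=(P-p)@R
    return cv2.projectPoints(q,np.zeros(3),np.zeros(3),K,d)[0][:,0]
def st():
    s=status.observe();np.set_printoptions(precision=4,suppress=True)
    print("t",s["time_s"],"pos",np.array(s["position"]),"F",np.array(s["ft_force"]),"w",s["grip_width"],"q",np.array(s["q"]));print(np.array(s["tool_rot"]))
    return s
def snap(name,fn):
    im=imaging.get_image(name);cv2.imwrite("pics/"+fn,np.ascontiguousarray(im[:,:,::-1]));return im
E
python3 - <<'E'
from h import *
st()
for n in["scene","side","wrist"]:
    c=cam(n);print(n,c[0].round(1).tolist(),c[1],c[3],c[2].round(3).tolist())
    snap(n,n+"0.png")
E
```

```text
t 0.0 pos [ 0.1859 -0.5173  0.2307] F [ 0.1928 -0.657  -0.1146] w 0.08574291597128754 q [-82.5807  21.8413  74.3845   0.0004  83.8579 -12.3354]
[[-0.9411 -0.0002  0.338 ]
 [-0.338   0.0014 -0.9411]
 [-0.0003 -1.     -0.0014]]
scene [[512.3, 0.0, 279.9], [0.0, 512.3, 211.4], [0.0, 0.0, 1.0]] [-0.1965  0.      0.      0.      0.    ] [1.4574 0.2837 0.8365] [[-0.357, 0.557, -0.75], [0.934, 0.212, -0.288], [-0.002, -0.803, -0.596]]
side [[388.6, 0.0, 278.0], [0.0, 388.6, 209.6], [0.0, 0.0, 1.0]] [-0.0216  0.      0.      0.      0.    ] [0.3175 0.6487 0.9332] [[-0.933, -0.266, 0.244], [-0.361, 0.681, -0.637], [0.003, -0.682, -0.731]]
wrist [[319.3, 0.0, 278.8], [0.0, 319.3, 210.6], [0.0, 0.0, 1.0]] [-0.0378  0.      0.      0.      0.    ] [ 0.264  -0.4908  0.374 ] [[0.337, -0.892, -0.302], [-0.942, -0.32, -0.106], [-0.002, 0.32, -0.947]]
```

View pics/scene0.png

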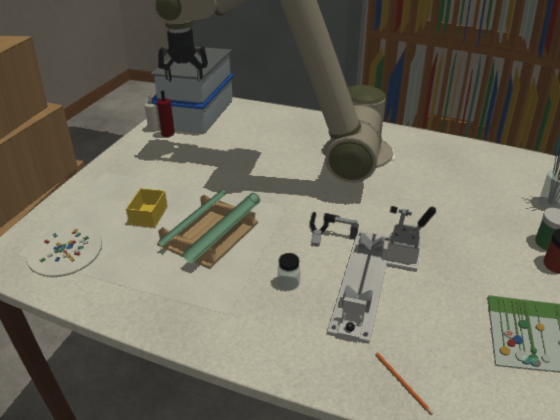

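View pics/side0.png

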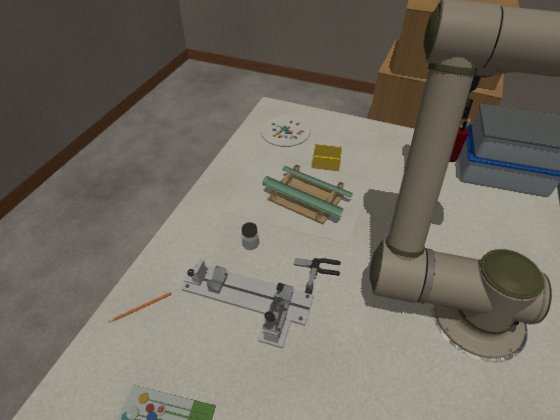

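View pics/wrist0.png

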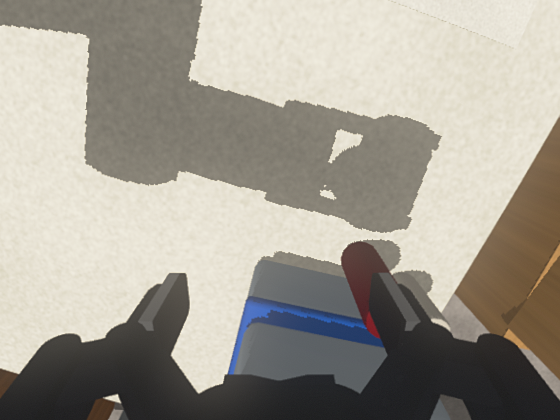

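The scene view shows the rack at about (208,228) with the thick tube on its right notch, the jar at (289,270) and the pliers at (330,228). The jig is at (365,285), with its stop at the far end near (352,325) and the clamp at (405,235). Next I'll enlarge crops.

Run:
```python
import cv2
def crop(s,x0,y0,x1,y1,o,f):
    im=cv2.imread(f"pics/{s}0.png")[y0:y1,x0:x1]
    im=cv2.resize(im,None,fx=f,fy=f,interpolation=cv2.INTER_CUBIC)
    for u in range((x0//10+1)*10,x1,10): cv2.line(im,((u-x0)*f,0),((u-x0)*f,8 if u%50 else 25),(0,0,255),1)
    for v in range((y0//10+1)*10,y1,10): cv2.line(im,(0,(v-y0)*f),(8 if v%50 else 25,(v-y0)*f),(0,0,255),1)
    cv2.imwrite("pics/"+o,im)
crop("scene",300,190,450,345,"c1.png",5) if False else crop("scene",300,195,450,345,"c1.png",4)
crop("scene",125,180,275,275,"c2.png",5)
crop("side",170,250,350,350,"c3.png",4)
crop("side",250,140,365,230,"c4.png",6)
```

```text
(no output)
```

View pics/c1.png

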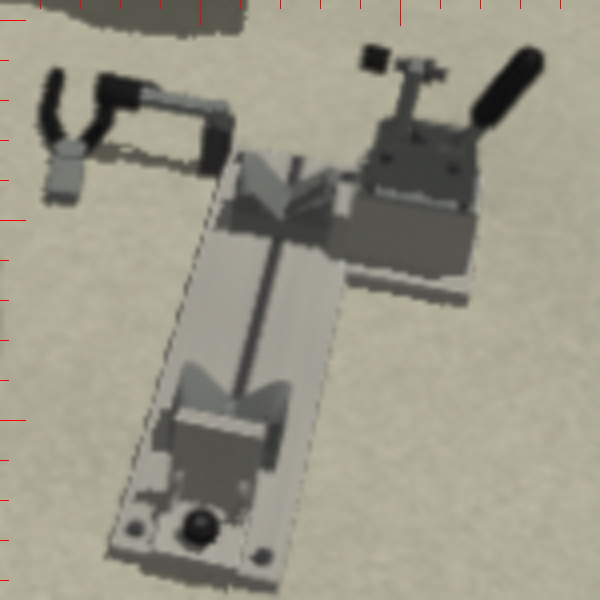

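View pics/c2.png

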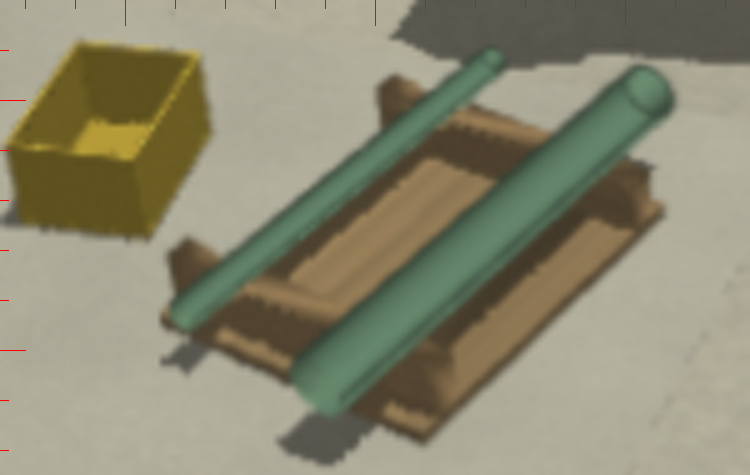

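View pics/c3.png

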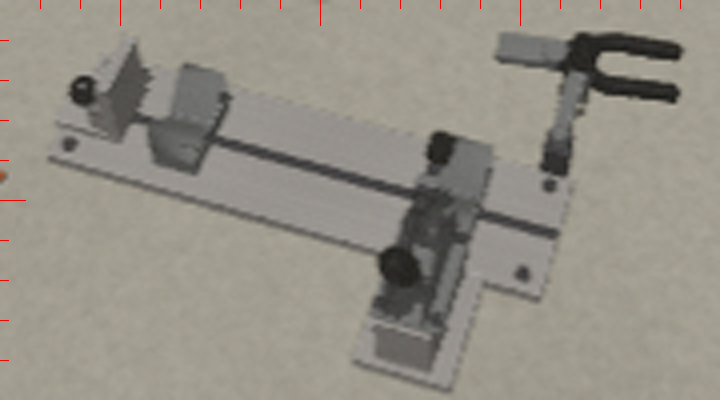

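View pics/c4.png

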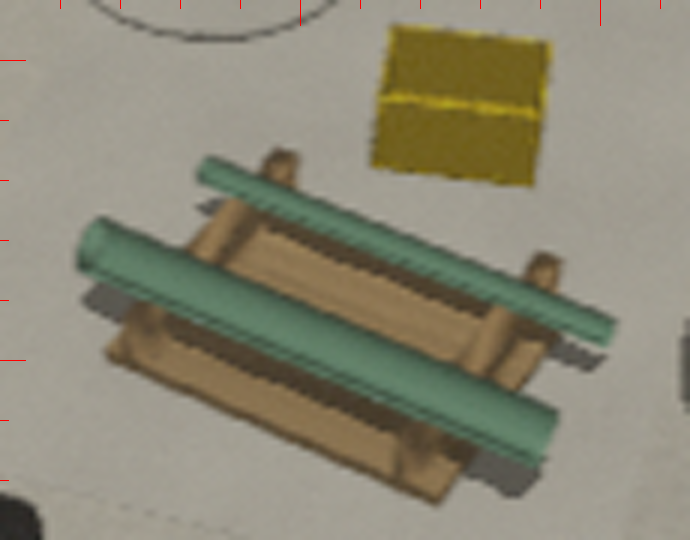

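```bash
cat > fit.py <<'E'
from h import *
from scipy.optimize import least_squares
S,D=cam("scene"),cam("side")
def T(p,P):
    c,s=np.cos(p[2]),np.sin(p[2]);P=np.atleast_2d(P).astype(float)/1000
    return np.c_[p[0]+c*P[:,0]-s*P[:,1],p[1]+s*P[:,0]+c*P[:,1],P[:,2]]
def fit(obs,p0):
    f=lambda p:np.concatenate([(proj(c,T(p,P))[0]-uv) for c,uv,P in obs])
    r=least_squares(f,p0);print("pose",r.x,np.degrees(r.x[2]));print(r.fun.reshape(-1,2).round(1).tolist());return r.x
E
python3 - <<'E'
from fit import *
c1=lambda x,y:np.array([300+x/4,195+y/4]);c3=lambda x,y:np.array([170+x/4,250+y/4])
c2=lambda x,y:np.array([125+x/5,180+y/5]);c4=lambda x,y:np.array([250+x/6,140+y/6])
jig=[(S,c1(109,545),(175,-45,12)),(S,c1(278,574),(175,45,12)),(D,c3(50,156),(175,45,12)),(D,c3(541,293),(-175,45,12)),(D,c3(572,178),(-175,-45,12))]
pj=fit(jig,[.55,.1,0.])
for n,P in dict(vfarL=(111,-22,50),vfarR=(111,22,50),vfarL2=(79,-22,50),handle=(-95,96+62*np.cos(np.radians(66)),90+62*np.sin(np.radians(66)))).items():
    print(n,proj(S,T(pj,P)),proj(D,T(pj,P)))
for d in(128,140,152):
    q=proj(S,T(pj,[(d,-23,76),(d,23,76)]));print("stop",d,((q-[300,195])*4).tolist(),((proj(D,T(pj,[(d,-23,76),(d,23,76),(d,23,12)]))-[170,250])*4).tolist())
# tubes: silhouettes end centres; axis height 46
# thick tube: scene ends: upper right ring centre, lower left
for nm,c,uvs,z in [("thickS",S,[c2(648,92),c2(318,388)],.046),("thickD",D,[c4(95,245),c4(545,440)],.046),("thinS",S,[c2(490,60),c2(185,310)],.035),("thinD",D,[c4(207,170),c4(606,330)],.035)]:
    a,b=[atz(c,u,z) for u in uvs];print(nm,a,b,(a+b)/2,np.linalg.norm(a-b),np.degrees(np.arctan2(*(a-b)[1::-1])))
print("jar",atz(S,(289,262),.075),atz(D,(250,229),.075))
E
```

```text
pose [0.59389248 0.15816009 0.06949558] 3.981803543161042
[[0.1, -1.0], [0.5, 0.9], [-1.2, -0.9], [0.3, 0.3], [0.9, -0.5]]
vfarL [[345.77178043 298.44535694]] [[211.11490429 266.45139978]]
vfarR [[366.27190662 302.64265081]] [[204.4008834  279.53622525]]
vfarL2 [[348.68476481 288.12695851]] [[221.94291418 269.3698388 ]]
handle [[428.43801865 217.34910859]] [[265.22772287 315.75211804]]
stop 128 [[178.784529218834, 401.2955068980714], [266.90960451500837, 419.26602372411617]] [[137.12722951429737, 36.21144204629786], [107.80303685266722, 90.9443400085338], [121.80951080658019, 143.49035235293104]]
stop 140 [[174.11224018629946, 417.5703461668113], [262.9564615505042, 435.81334382044383]] [[120.86294908877505, 31.874187865197655], [91.13891089653828, 86.3474723270815], [105.84412976589988, 138.9765714101609]]
stop 152 [[169.35281478948968, 434.11266794410153], [258.9251287138536, 452.6341603789674]] [[104.67668179101156, 27.556337231927046], [74.55734568665912, 81.77154971066284], [89.95404403122643, 134.48214276584758]]
thickS [ 0.43172375 -0.18274309  0.046     ] [ 0.70637592 -0.23243888  0.046     ] [ 0.56904984 -0.20759098  0.046     ] 0.27911195371224545 169.74382111816834
thickD [ 0.69955179 -0.23286449  0.046     ] [ 0.42676867 -0.180721    0.046     ] [ 0.56316023 -0.20679274  0.046     ] 0.27772211212595665 -10.821749309527476
thinS [ 0.42013711 -0.28364374  0.035     ] [ 0.66936411 -0.3294163   0.035     ] [ 0.54475061 -0.30653002  0.035     ] 0.2533953842915325 169.59313930704593
thinD [ 0.66784681 -0.32732135  0.035     ] [ 0.41803985 -0.28252464  0.035     ] [ 0.54294333 -0.30492299  0.035     ] 0.253791768892705 -10.166525058844897
jar [0.66669269 0.00140869 0.075     ] [0.6517884  0.00149839 0.075     ]
```

```bash
cat > plan.py <<'E'
from h import *
from scipy.spatial.transform import Rotation as Ro
def down(yaw):  # tool x at yaw deg, y down
    a=np.radians(yaw);x=np.array([np.cos(a),np.sin(a),0]);y=np.array([0,0,-1.]);return np.c_[x,y,np.cross(x,y)]
def plan(p,R,n,nrot=None):
    s=status.observe();p0=np.array(s["position"]);R0=np.array(s["tool_rot"]);nrot=nrot or n
    w=Ro.from_matrix(R0.T@R).as_rotvec();print("rot deg tool",np.degrees(w),"dpos world mm",(p-p0)*1000)
    Rc=R0.copy();pc=p0.copy()
    for i in range(n):
        d=Rc.T@((p-pc)/(n-i))*100; d=d.round(2)
        a=np.degrees(w)/nrot if i<nrot else np.zeros(3); a=a.round(2)
        print(dict(dx=d[0],dy=d[1],dz=d[2],ax=a[0],ay=a[1],az=a[2]))
        pc=pc+Rc@d/100; Rc=Rc@Ro.from_rotvec(np.radians(a)).as_matrix()
E
python3 - <<'E'
from plan import *
plan(np.array([.566,-.207,.16]),down(169.7),15,5)
E
```

```text
rot deg tool [6.38243284e-02 3.00569002e+01 4.42478671e-03] dpos world mm [380.13388694 310.43141234 -70.84269034]
{'dx': np.float64(-3.08), 'dy': np.float64(0.47), 'dz': np.float64(-1.09), 'ax': np.float64(0.01), 'ay': np.float64(6.01), 'az': np.float64(0.0)}
{'dx': np.float64(-2.95), 'dy': np.float64(0.47), 'dz': np.float64(-1.41), 'ax': np.float64(0.01), 'ay': np.float64(6.01), 'az': np.float64(0.0)}
{'dx': np.float64(-2.79), 'dy': np.float64(0.47), 'dz': np.float64(-1.71), 'ax': np.float64(0.01), 'ay': np.float64(6.01), 'az': np.float64(0.0)}
{'dx': np.float64(-2.6), 'dy': np.float64(0.47), 'dz': np.float64(-1.99), 'ax': np.float64(0.01), 'ay': np.float64(6.01), 'az': np.float64(0.0)}
{'dx': np.float64(-2.37), 'dy': np.float64(0.47), 'dz': np.float64(-2.25), 'ax': np.float64(0.01), 'ay': np.float64(6.01), 'az': np.float64(0.0)}
{'dx': np.float64(-2.12), 'dy': np.float64(0.47), 'dz': np.float64(-2.49), 'ax': np.float64(0.0), 'ay': np.float64(0.0), 'az': np.float64(0.0)}
{'dx': np.float64(-2.12), 'dy': np.float64(0.47), 'dz': np.float64(-2.49), 'ax': np.float64(0.0), 'ay': np.float
[... 483 characters left out ...]
2.12), 'dy': np.float64(0.47), 'dz': np.float64(-2.49), 'ax': np.float64(0.0), 'ay': np.float64(0.0), 'az': np.float64(0.0)}
{'dx': np.float64(-2.13), 'dy': np.float64(0.48), 'dz': np.float64(-2.49), 'ax': np.float64(0.0), 'ay': np.float64(0.0), 'az': np.float64(0.0)}
{'dx': np.float64(-2.12), 'dy': np.float64(0.47), 'dz': np.float64(-2.49), 'ax': np.float64(0.0), 'ay': np.float64(0.0), 'az': np.float64(0.0)}
{'dx': np.float64(-2.13), 'dy': np.float64(0.48), 'dz': np.float64(-2.49), 'ax': np.float64(0.0), 'ay': np.float64(0.0), 'az': np.float64(0.0)}
{'dx': np.float64(-2.12), 'dy': np.float64(0.47), 'dz': np.float64(-2.48), 'ax': np.float64(0.0), 'ay': np.float64(0.0), 'az': np.float64(0.0)}
```

Call:
jog_arm --rows '[{"hand": 1,"dx": -3.1,"dy": 0.4,"dz": -1.1,"ay": 6},{"hand": 1,"dx": -2.9,"dy": 0.4,"dz": -1.4,"ay": 6},{"hand": 1,"dx": -2.8,"dy": 0.4,"dz": -1.7,"ay": 6},{"hand": 1,"dx": -2.6,"dy": 0.4,"dz": -2.0,"ay": 6},{"hand": 1,"dx": -2.4,"dy": 0.4,"dz": -2.2,"ay": 6}]'

```text
invalid input at $.rows[0]: expected keys hand, dx, dy, dz, ax, ay, az
```

Call:
jog_arm --rows '[{"hand": 1,"dx": -2.1,"dy": 0.4,"dz": -2.5},{"hand": 1,"dx": -2.1,"dy": 0.4,"dz": -2.5},{"hand": 1,"dx": -2.1,"dy": 0.4,"dz": -2.5},{"hand": 1,"dx": -2.1,"dy": 0.4,"dz": -2.5},{"hand": 1,"dx": -2.1,"dy": 0.4,"dz": -2.5}]'

```text
invalid input at $.rows[0]: expected keys hand, dx, dy, dz, ax, ay, az
```

Call:
jog_arm --rows '[{"hand": 1,"dx": -2.1,"dy": 0.4,"dz": -2.5},{"hand": 1,"dx": -2.1,"dy": 0.4,"dz": -2.5},{"hand": 1,"dx": -2.1,"dy": 0.4,"dz": -2.5},{"hand": 1,"dx": -2.1,"dy": 0.4,"dz": -2.5},{"hand": 1,"dx": -2.1,"dy": 0.4,"dz": -2.5}]'

```text
invalid input at $.rows[0]: expected keys hand, dx, dy, dz, ax, ay, az
```

Run:
```python
from plan import *
st();c=cam("wrist");im=snap("wrist","w1.png")
st()
```

```text
t 0.15 pos [ 0.1859 -0.5174  0.2308] F [ 0.2544 -0.0724 -0.6927] w 0.08534880747911715 q [-82.5806  21.8361  74.3703  -0.0014  83.8568 -12.3374]
[[-0.9411 -0.0002  0.338 ]
 [-0.338   0.0011 -0.9411]
 [-0.0002 -1.     -0.0011]]
t 0.2 pos [ 0.1859 -0.5175  0.231 ] F [0.1806 0.2539 0.0848] w 0.0854695885426354 q [-82.5815  21.8278  74.3628  -0.0002  83.8578 -12.3367]
[[-0.9411 -0.0001  0.338 ]
 [-0.338   0.0008 -0.9411]
 [-0.0002 -1.     -0.0008]]
```

View pics/w1.png

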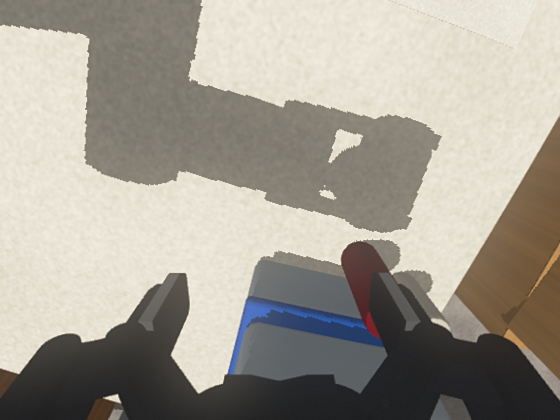

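All seven keys are needed in every row, so the calls were refused and the picture is the same start view as before. I'll resend them.

Call:
jog_arm --rows '[{"hand": 1,"dx": -3.1,"dy": 0.4,"dz": -1.1,"ax": 0,"ay": 6,"az": 0},{"hand": 1,"dx": -2.9,"dy": 0.4,"dz": -1.4,"ax": 0,"ay": 6,"az": 0},{"hand": 1,"dx": -2.8,"dy": 0.4,"dz": -1.7,"ax": 0,"ay": 6,"az": 0},{"hand": 1,"dx": -2.6,"dy": 0.4,"dz": -2.0,"ax": 0,"ay": 6,"az": 0},{"hand": 1,"dx": -2.4,"dy": 0.4,"dz": -2.2,"ax": 0,"ay": 6,"az": 0}]'

```text
time_s: 0.62
position: [0.3135, -0.4135, 0.2111]
tool_rot: [[-0.983, -0.0, -0.183], [0.183, 0.0, -0.983], [0.0, -1.0, -0.0]]
ft_force: [-0.1, -0.2, -0.2]
grip_width: 0.0854
```

Call:
jog_arm --rows '[{"hand": 1,"dx": -2.1,"dy": 0.4,"dz": -2.5,"ax": 0,"ay": 0,"az": 0},{"hand": 1,"dx": -2.1,"dy": 0.4,"dz": -2.5,"ax": 0,"ay": 0,"az": 0},{"hand": 1,"dx": -2.1,"dy": 0.4,"dz": -2.5,"ax": 0,"ay": 0,"az": 0},{"hand": 1,"dx": -2.1,"dy": 0.4,"dz": -2.5,"ax": 0,"ay": 0,"az": 0},{"hand": 1,"dx": -2.1,"dy": 0.4,"dz": -2.5,"ax": 0,"ay": 0,"az": 0}]'

```text
time_s: 1.03
position: [0.4392, -0.3091, 0.1911]
tool_rot: [[-0.984, -0.0, -0.178], [0.178, 0.0, -0.984], [0.0, -1.0, -0.0]]
ft_force: [0.4, -0.6, 0.3]
grip_width: 0.0853
```

Call:
jog_arm --rows '[{"hand": 1,"dx": -2.1,"dy": 0.4,"dz": -2.5,"ax": 0,"ay": 0,"az": 0},{"hand": 1,"dx": -2.1,"dy": 0.4,"dz": -2.5,"ax": 0,"ay": 0,"az": 0},{"hand": 1,"dx": -2.1,"dy": 0.4,"dz": -2.5,"ax": 0,"ay": 0,"az": 0},{"hand": 1,"dx": -2.1,"dy": 0.4,"dz": -2.5,"ax": 0,"ay": 0,"az": 0},{"hand": 1,"dx": -2.1,"dy": 0.4,"dz": -2.5,"ax": 0,"ay": 0,"az": 0}]'

```text
time_s: 1.45
position: [0.5647, -0.2047, 0.171]
tool_rot: [[-0.984, -0.0, -0.178], [0.178, 0.0, -0.984], [0.0, -1.0, -0.0]]
ft_force: [-0.2, -0.2, 0.2]
grip_width: 0.0851
```

Run:
```python
from plan import *
im=snap("wrist","w2.png")
st();np.savez("w2.npz",*cam("wrist"))
snap("wrist","w3.png");st();np.savez("w3.npz",*cam("wrist"))
```

```text
t 1.5 pos [ 0.5678 -0.201   0.1699] F [-0.8375  4.9763 -1.5687] w 0.08507071272000359 q [-30.7974  29.7559  71.4031   0.1298  78.8847  69.2224]
[[-0.9847  0.0005 -0.1744]
 [ 0.1744  0.0023 -0.9847]
 [-0.0001 -1.     -0.0023]]
t 1.55 pos [ 0.5659 -0.2029  0.1702] F [-0.6793  0.9189 -0.6839] w 0.0852829750593895 q [-31.0152  29.6536  71.5519   0.0539  78.8645  68.971 ]
[[-0.9848 -0.0006 -0.1736]
 [ 0.1736  0.0014 -0.9848]
 [ 0.0008 -1.     -0.0013]]
```

View pics/w3.png

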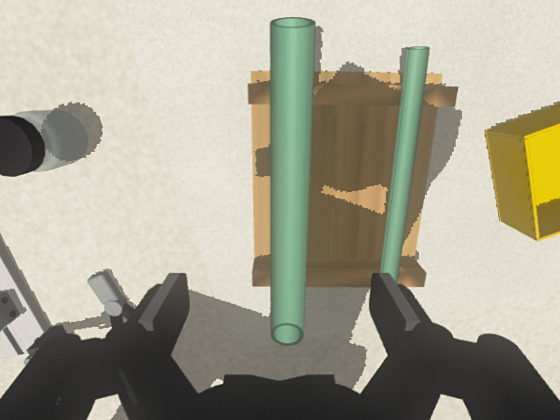

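The wrist view shows the thick tube running from its end ring at (293,23) to the ring at (287,334), the thin tube to its right, and the jar at the left.

Run:
```python
from plan import *
st()
z=np.load("w3.npz");c=[z[k] for k in z.files]
a=atz(c,(292.5,23),.046);b=atz(c,(287,334),.046)
print(a,b,(a+b)/2,np.linalg.norm(a-b),np.degrees(np.arctan2(*(a-b)[1::-1])))
im=cv2.imread("pics/w3.png")
for v in(60,120,180,240,300):
    g=im[v].astype(int);m=(g[:,1]-g[:,2]>18)&(np.arange(560)<340)&(np.arange(560)>240);x=np.where(m)[0];print(v,x.min(),x.max())
    # axis from tangent rays: the bisector hits axis
    p,r1=ray(c,(x.min()-.5,v));_,r2=ray(c,(x.max()+.5,v));r=r1/np.linalg.norm(r1)+r2/np.linalg.norm(r2);print(p+r*(.046-p[2])/r[2])
```

```text
t 1.55 pos [ 0.5659 -0.2029  0.1702] F [-0.6793  0.9189 -0.6839] w 0.0852829750593895 q [-31.0152  29.6536  71.5519   0.0539  78.8645  68.971 ]
[[-0.9848 -0.0006 -0.1736]
 [ 0.1736  0.0014 -0.9848]
 [ 0.0008 -1.     -0.0013]]
[ 0.7019 -0.238   0.046 ] [ 0.4254 -0.1871  0.046 ] [ 0.5636 -0.2125  0.046 ] 0.2811678852458848 -10.433292265629413
60 271 313
[ 0.6768 -0.2334  0.046 ]
120 271 311
[ 0.6328 -0.2253  0.046 ]
180 272 308
[ 0.5839 -0.2164  0.046 ]
240 272 306
[ 0.5288 -0.2063  0.046 ]
300 272 304
[ 0.4656 -0.1948  0.046 ]
```

Run:
```python
from plan import *
plan(np.array([.565,-.2095,.09]),down(169.6),5)
```

```text
rot deg tool [0.07430537 0.4034047  0.0466647 ] dpos world mm [ -0.89857531  -6.64832886 -80.15053128]
{'dx': np.float64(-0.01), 'dy': np.float64(1.6), 'dz': np.float64(0.14), 'ax': np.float64(0.01), 'ay': np.float64(0.08), 'az': np.float64(0.01)}
{'dx': np.float64(-0.01), 'dy': np.float64(1.6), 'dz': np.float64(0.13), 'ax': np.float64(0.01), 'ay': np.float64(0.08), 'az': np.float64(0.01)}
{'dx': np.float64(-0.0), 'dy': np.float64(1.6), 'dz': np.float64(0.14), 'ax': np.float64(0.01), 'ay': np.float64(0.08), 'az': np.float64(0.01)}
{'dx': np.float64(-0.01), 'dy': np.float64(1.61), 'dz': np.float64(0.13), 'ax': np.float64(0.01), 'ay': np.float64(0.08), 'az': np.float64(0.01)}
{'dx': np.float64(-0.0), 'dy': np.float64(1.6), 'dz': np.float64(0.14), 'ax': np.float64(0.01), 'ay': np.float64(0.08), 'az': np.float64(0.01)}
```

Call:
jog_arm --rows '[{"hand": 1,"dx": 0,"dy": 2,"dz": 0.2,"ax": 0,"ay": 0.2,"az": 0},{"hand": 1,"dx": 0,"dy": 2,"dz": 0.2,"ax": 0,"ay": 0,"az": 0},{"hand": 1,"dx": 0,"dy": 2,"dz": 0.2,"ax": 0,"ay": 0,"az": 0},{"hand": 1,"dx": 0,"dy": 2,"dz": 0,"ax": 0,"ay": 0,"az": 0},{"hand": 1,"dx": 0,"dy": 0,"dz": 0,"ax": 0,"ay": 0,"az": 0}]'

```text
time_s: 1.97
position: [0.5606, -0.2116, 0.0877]
tool_rot: [[-0.983, -0.006, -0.182], [0.182, 0.004, -0.983], [0.007, -1.0, -0.002]]
ft_force: [-0.2, 0.6, -0.9]
grip_width: 0.0857
```

Run:
```python
from plan import *
plan(np.array([.565,-.2095,.024]),down(169.6),1)
c=cam("wrist");im=snap("wrist","w4.png")
st()
a=atz(c,(292.5,23),.046);im=im.astype(int)
for v in(60,120,180,240):
    g=im[v];m=(g[:,1]-g[:,0]>18)&(np.arange(560)<340)&(np.arange(560)>220);x=np.where(m)[0]
    if len(x)==0: continue
    p,r1=ray(c,(x.min()-.5,v));_,r2=ray(c,(x.max()+.5,v));r=r1/np.linalg.norm(r1)+r2/np.linalg.norm(r2);print(v,x.min(),x.max(),p+r*(.046-p[2])/r[2])
```

```text
rot deg tool [ 0.13946612 -0.08372687  0.37988436] dpos world mm [  4.44340228   2.05775037 -63.701119  ]
{'dx': np.float64(-0.44), 'dy': np.float64(6.37), 'dz': np.float64(-0.27), 'ax': np.float64(0.14), 'ay': np.float64(-0.08), 'az': np.float64(0.38)}
t 2.0167 pos [ 0.5615 -0.212   0.0899] F [ 0.6169 -0.186   1.1   ] w 0.08542494428847786 q [-31.9707  34.2828  77.626   -0.0079  68.3211  68.5131]
[[-0.9833 -0.0035 -0.1819]
 [ 0.1819  0.002  -0.9833]
 [ 0.0038 -1.     -0.0014]]
60 243 305 [ 0.6637 -0.229   0.046 ]
120 246 303 [ 0.6334 -0.2235  0.046 ]
180 249 302 [ 0.5995 -0.2176  0.046 ]
240 252 300 [ 0.5613 -0.2107  0.046 ]
```

View pics/w4.png

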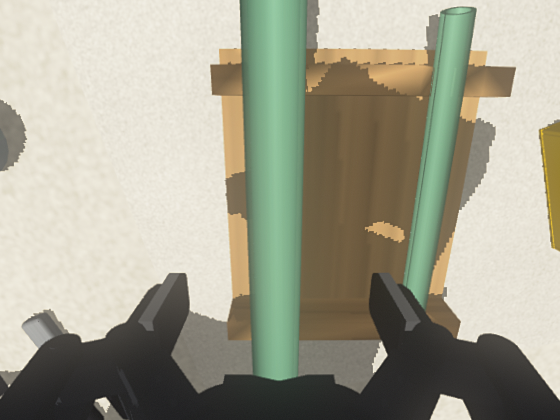

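The tube (axis at about columns 275–277) lies centred between the fingers, within 1–2 mm, and in line with the tool. I'll descend.

Call:
jog_arm --rows '[{"hand": 1,"dx": -0.2,"dy": 2,"dz": -0.1,"ax": 0,"ay": 0.2,"az": 0},{"hand": 1,"dx": -0.1,"dy": 2,"dz": 0,"ax": 0,"ay": 0,"az": 0},{"hand": 1,"dx": 0,"dy": 2,"dz": 0,"ax": 0,"ay": 0,"az": 0},{"hand": 1,"dx": 0,"dy": 0.6,"dz": 0,"ax": 0,"ay": 0,"az": 0},{"hand": 1,"dx": 0,"dy": 0,"dz": 0,"ax": 0,"ay": 0,"az": 0}]'

```text
time_s: 2.43
position: [0.5655, -0.2116, 0.0252]
tool_rot: [[-0.983, -0.001, -0.185], [0.185, 0.001, -0.983], [0.001, -1.0, -0.0]]
ft_force: [-0.3, 0.7, -0.3]
grip_width: 0.0856
```

Call:
jog_arm --rows '[{"hand": 0.5,"dx": 0,"dy": 0,"dz": 0,"ax": 0,"ay": 0,"az": 0},{"hand": 0.45,"dx": 0,"dy": 0,"dz": 0,"ax": 0,"ay": 0,"az": 0},{"hand": 0.4,"dx": 0,"dy": 0,"dz": 0,"ax": 0,"ay": 0,"az": 0},{"hand": 0.3,"dx": 0,"dy": 0,"dz": 0,"ax": 0,"ay": 0,"az": 0},{"hand": 0.1,"dx": 0,"dy": 0,"dz": 0,"ax": 0,"ay": 0,"az": 0}]' --newtons 40

```text
time_s: 2.85
position: [0.5665, -0.2097, 0.0267]
tool_rot: [[-0.983, 0.002, -0.185], [0.185, 0.003, -0.983], [-0.002, -1.0, -0.003]]
ft_force: [1.8, 12.4, 7.7]
grip_width: 0.033
```

Call:
jog_arm --rows '[{"hand": 0,"dx": 0,"dy": 0,"dz": 0,"ax": 0,"ay": 0,"az": 0},{"hand": 0,"dx": 0,"dy": 0,"dz": 0,"ax": 0,"ay": 0,"az": 0},{"hand": 0,"dx": 0,"dy": 0,"dz": 0,"ax": 0,"ay": 0,"az": 0},{"hand": 0,"dx": 0,"dy": 0,"dz": 0,"ax": 0,"ay": 0,"az": 0},{"hand": 0,"dx": 0,"dy": 0,"dz": 0,"ax": 0,"ay": 0,"az": 0}]'

```text
time_s: 3.27
position: [0.5665, -0.2097, 0.0267]
tool_rot: [[-0.983, 0.002, -0.185], [0.185, 0.002, -0.983], [-0.002, -1.0, -0.003]]
ft_force: [1.7, 9.9, 8.8]
grip_width: 0.0327
```

Run:
```python
from plan import *
st();snap("scene","s2.png");snap("wrist","w5.png");st()
im=cv2.imread("pics/s2.png")[170:290,110:310];cv2.imwrite("pics/s2c.png",cv2.resize(im,None,fx=4,fy=4,interpolation=2))
```

```text
t 3.2667 pos [ 0.5665 -0.2097  0.0267] F [1.676  9.9498 8.7701] w 0.032748781133393114 q [-31.6051  39.0432  80.6097   0.1908  60.3172  68.9331]
[[-0.9828  0.002  -0.1845]
 [ 0.1845  0.0022 -0.9828]
 [-0.0015 -1.     -0.0025]]
t 3.3667 pos [ 0.5665 -0.2097  0.0267] F [1.9596 9.9637 7.6554] w 0.03298899378813778 q [-31.6049  39.047   80.6082   0.1922  60.3182  68.9329]
[[-0.9828  0.0019 -0.1845]
 [ 0.1845  0.0022 -0.9828]
 [-0.0015 -1.     -0.0026]]
```

View pics/s2c.png

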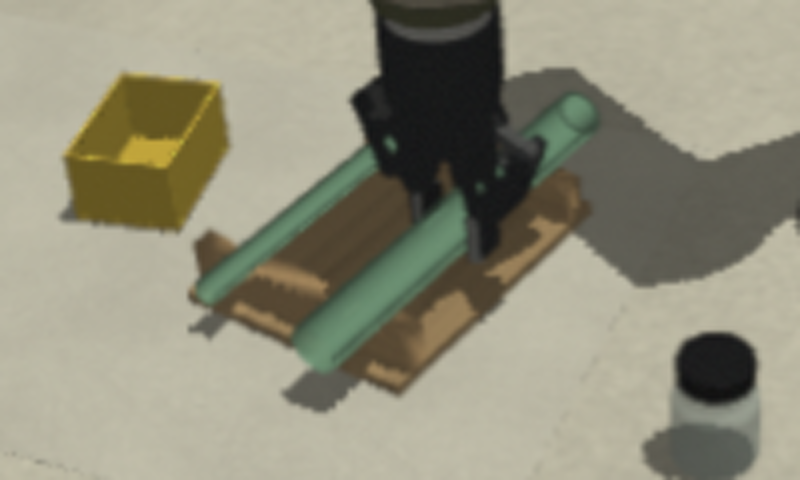

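View pics/w5.png

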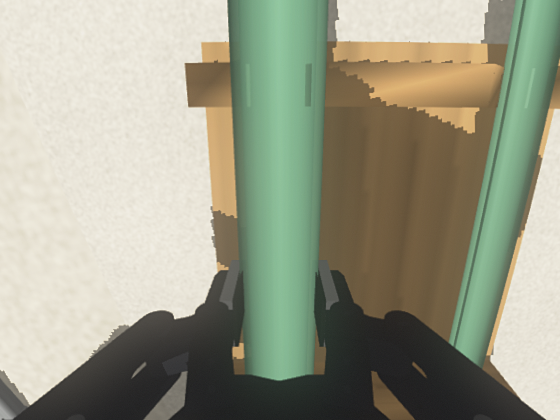

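The wrist view shows both pads on the tube (columns 240–320), and the opening of 33 mm matches the tube. Next I'll lift it.

Call:
jog_arm --rows '[{"hand": 0,"dx": 0,"dy": -0.5,"dz": 0,"ax": 0,"ay": 0,"az": 0},{"hand": 0,"dx": 0,"dy": -1.5,"dz": 0,"ax": 0,"ay": 0,"az": 0},{"hand": 0,"dx": 0,"dy": -3,"dz": 0,"ax": 0,"ay": 0,"az": 0},{"hand": 0,"dx": 0,"dy": -4,"dz": 0,"ax": 0,"ay": 0,"az": 0},{"hand": 0,"dx": 0,"dy": -4,"dz": 0,"ax": 0,"ay": 0,"az": 0}]'

```text
time_s: 3.78
position: [0.565, -0.2113, 0.1565]
tool_rot: [[-0.983, -0.002, -0.185], [0.185, 0.001, -0.983], [0.002, -1.0, -0.001]]
ft_force: [0.2, -1.6, -2.7]
grip_width: 0.0329
```

Run:
```python
from plan import *
snap("side","d2.png");st()
im=cv2.imread("pics/d2.png")[90:250,200:400];cv2.imwrite("pics/d2c.png",cv2.resize(im,None,fx=3.5,fy=3.5,interpolation=2))
a=np.radians(4.0);o=np.array([.594,.158]);t=o+(-.017)*np.array([np.cos(a),np.sin(a)]);print(t)
plan(np.array([t[0],t[1],.15]),down(184.0),15)
```

```text
t 3.8333 pos [ 0.568  -0.213   0.1657] F [ 2.6405 -1.3186  7.0054] w 0.032717544581675403 q [-31.7135  30.0645  71.5964  -0.0175  77.5998  68.9235]
[[-0.9828  0.0108 -0.1845]
 [ 0.1845 -0.007  -0.9828]
 [-0.0119 -0.9999  0.0049]]
[0.577  0.1568]
rot deg tool [ -0.3676 -14.6331  -0.644 ] dpos world mm [  9.0393 369.7703 -15.6837]
{'dx': np.float64(0.4), 'dy': np.float64(0.09), 'dz': np.float64(-2.43), 'ax': np.float64(-0.02), 'ay': np.float64(-0.98), 'az': np.float64(-0.04)}
{'dx': np.float64(0.35), 'dy': np.float64(0.09), 'dz': np.float64(-2.44), 'ax': np.float64(-0.02), 'ay': np.float64(-0.98), 'az': np.float64(-0.04)}
{'dx': np.float64(0.31), 'dy': np.float64(0.09), 'dz': np.float64(-2.45), 'ax': np.float64(-0.02), 'ay': np.float64(-0.98), 'az': np.float64(-0.04)}
{'dx': np.float64(0.27), 'dy': np.float64(0.09), 'dz': np.float64(-2.45), 'ax': np.float64(-0.02), 'ay': np.float64(-0.98), 'az': np.float64(-0.04)}
{'dx': np.float64(0.23), 'dy': np.float64(0.09), 'dz': np.float64(-2.46), 'ax': np.float64(-0.02), 'ay': np.float64(-0.98), 'az': np.float64(-0.04)}
{'dx': np.float64(0.19), 
[... 761 characters left out ...]
1), 'dz': np.float64(-2.47), 'ax': np.float64(-0.02), 'ay': np.float64(-0.98), 'az': np.float64(-0.04)}
{'dx': np.float64(-0.07), 'dy': np.float64(0.1), 'dz': np.float64(-2.46), 'ax': np.float64(-0.02), 'ay': np.float64(-0.98), 'az': np.float64(-0.04)}
{'dx': np.float64(-0.11), 'dy': np.float64(0.1), 'dz': np.float64(-2.46), 'ax': np.float64(-0.02), 'ay': np.float64(-0.98), 'az': np.float64(-0.04)}
{'dx': np.float64(-0.15), 'dy': np.float64(0.1), 'dz': np.float64(-2.46), 'ax': np.float64(-0.02), 'ay': np.float64(-0.98), 'az': np.float64(-0.04)}
{'dx': np.float64(-0.19), 'dy': np.float64(0.09), 'dz': np.float64(-2.46), 'ax': np.float64(-0.02), 'ay': np.float64(-0.98), 'az': np.float64(-0.04)}
```

View pics/d2c.png

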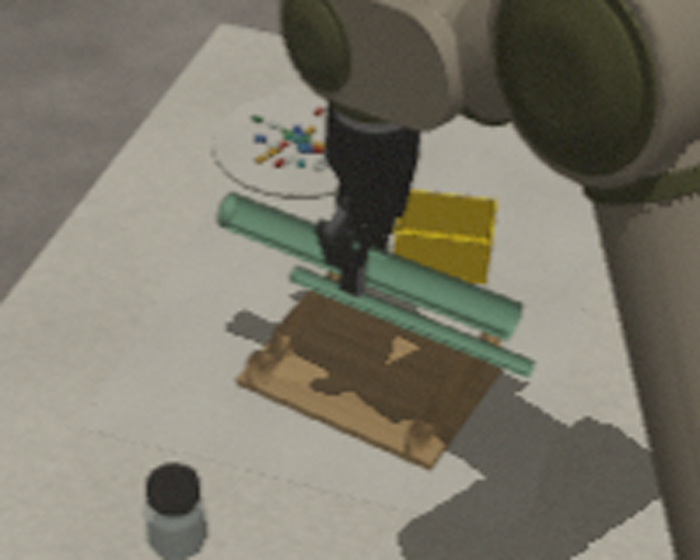

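Run:
```python
from fit import *
def tri(u,v):
    p1,r1=ray(S,u);p2,r2=ray(D,v);A=np.c_[r1,-r2];s=np.linalg.lstsq(A,p2-p1,rcond=None)[0];a=p1+s[0]*r1;b=p2+s[1]*r2;return (a+b)/2,np.linalg.norm(a-b)
pj=[.594,.158,.0695]
def rel(P):
    a=pj[2];d=P-np.array([pj[0],pj[1],0]);return np.array([np.cos(a)*d[0]+np.sin(a)*d[1],-np.sin(a)*d[0]+np.cos(a)*d[1],d[2]])*1000
for n,u,v in[("foot",(393.5,209.5),(280,287.5)),("grip end",(434,208),(269.5,316.5))]:
    P,e=tri(u,v);print(n,P,e,rel(P))
    print(proj(S,P),proj(D,P))
```

```text
foot [0.48654643 0.1913587  0.14415611] 0.0010046999451079465 [-104.87759827   40.74017635  144.1561102 ]
[[393.66195739 209.64717601]] [[280.1143039  287.31534768]]
grip end [0.47728093 0.28008435 0.16576629] 0.0002955535593428259 [-107.95925458  129.89506178  165.76628747]
[[433.94889952 207.95872426]] [[269.4612269  316.55881423]]
```

Call:
jog_arm --rows '[{"hand": 0,"dx": 0.5,"dy": 0,"dz": -2.4,"ax": 0,"ay": -1,"az": 0},{"hand": 0,"dx": 0.4,"dy": 0,"dz": -2.4,"ax": 0,"ay": -1,"az": 0},{"hand": 0,"dx": 0.4,"dy": 0,"dz": -2.4,"ax": 0,"ay": -1,"az": 0},{"hand": 0,"dx": 0.3,"dy": 0,"dz": -2.4,"ax": 0,"ay": -1,"az": 0},{"hand": 0,"dx": 0.3,"dy": 0,"dz": -2.4,"ax": 0,"ay": -1,"az": 0}]'

```text
time_s: 4.25
position: [0.5647, -0.089, 0.1553]
tool_rot: [[-0.995, -0.0, -0.098], [0.098, -0.0, -0.995], [0.0, -1.0, 0.0]]
ft_force: [0.3, -0.0, -2.9]
grip_width: 0.0328
```

Call:
jog_arm --rows '[{"hand": 0,"dx": 0.2,"dy": 0,"dz": -2.4,"ax": 0,"ay": -1,"az": 0},{"hand": 0,"dx": 0.2,"dy": 0,"dz": -2.4,"ax": 0,"ay": -1,"az": 0},{"hand": 0,"dx": 0.2,"dy": 0,"dz": -2.4,"ax": 0,"ay": -1,"az": 0},{"hand": 0,"dx": 0.1,"dy": 0,"dz": -2.4,"ax": 0,"ay": -1,"az": 0},{"hand": 0,"dx": 0.1,"dy": 0,"dz": -2.4,"ax": 0,"ay": -1,"az": 0}]'

```text
time_s: 4.67
position: [0.5644, 0.0313, 0.1553]
tool_rot: [[-1.0, -0.0, -0.011], [0.011, -0.0, -1.0], [0.0, -1.0, 0.0]]
ft_force: [0.8, -0.6, -2.2]
grip_width: 0.0329
```

Call:
jog_arm --rows '[{"hand": 0,"dx": 0,"dy": 0,"dz": -2.4,"ax": 0,"ay": -1,"az": 0},{"hand": 0,"dx": 0,"dy": 0,"dz": -2,"ax": 0,"ay": -1,"az": 0},{"hand": 0,"dx": 0,"dy": 0,"dz": -2,"ax": 0,"ay": -1,"az": 0},{"hand": 0,"dx": 0,"dy": 0,"dz": -1,"ax": 0,"ay": -1,"az": 0},{"hand": 0,"dx": 0,"dy": 0,"dz": 0,"ax": 0,"ay": -0.5,"az": 0}]'

```text
time_s: 5.08
position: [0.5636, 0.1058, 0.1553]
tool_rot: [[-0.998, -0.0, 0.071], [-0.071, 0.0, -0.998], [0.0, -1.0, -0.0]]
ft_force: [0.4, -0.6, -2.9]
grip_width: 0.0328
```

Run:
```python
from plan import *
snap("side","d3.png");np.savez("w6.npz",*cam("wrist"));st();snap("wrist","w6.png");st()
```

```text
t 5.1333 pos [0.5638 0.1045 0.1553] F [ 0.658  -0.2173 -3.1902] w 0.03312155720664098 q [-1.3089 27.789  77.613  -0.0234 74.6041 84.6947]
[[-0.9976 -0.0001  0.0698]
 [-0.0698 -0.0004 -0.9976]
 [ 0.0001 -1.      0.0004]]
t 5.1833 pos [0.5639 0.1037 0.1553] F [-0.5547  0.9852 -2.0709] w 0.032979850017423186 q [-1.3871 27.7914 77.6107 -0.03   74.5987 84.745 ]
[[-0.9977 -0.      0.0676]
 [-0.0676 -0.0005 -0.9977]
 [ 0.0001 -1.      0.0005]]
```

View pics/w6.png

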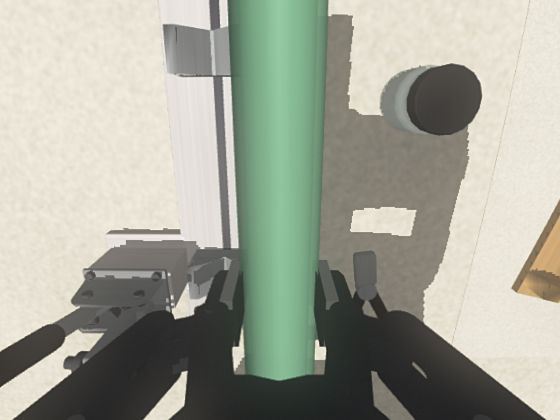

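View pics/d3.png

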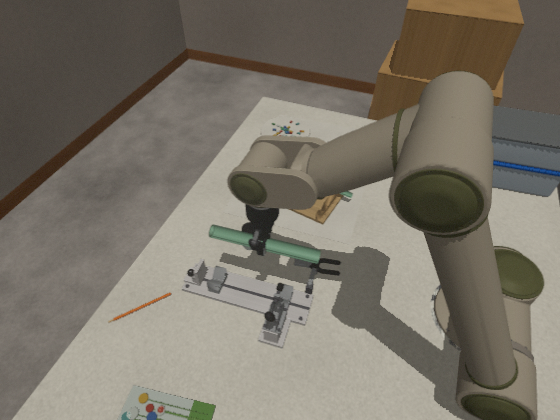

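Run:
```python
import cv2
def crop(src,x0,y0,x1,y1,o,f):
    im=cv2.imread(f"pics/{src}")[y0:y1,x0:x1]
    im=cv2.resize(im,None,fx=f,fy=f,interpolation=cv2.INTER_CUBIC)
    for u in range((x0//10+1)*10,x1,10): cv2.line(im,((u-x0)*f,0),((u-x0)*f,8 if u%50 else 25),(0,0,255),1)
    for v in range((y0//10+1)*10,y1,10): cv2.line(im,(0,(v-y0)*f),(8 if v%50 else 25,(v-y0)*f),(0,0,255),1)
    cv2.imwrite("pics/"+o,im)
crop("w6.png",150,0,250,100,"w6a.png",6);crop("w6.png",60,220,250,370,"w6b.png",4)
crop("d3.png",175,250,335,350,"d3c.png",5)
```

```text
(no output)
```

View pics/w6a.png

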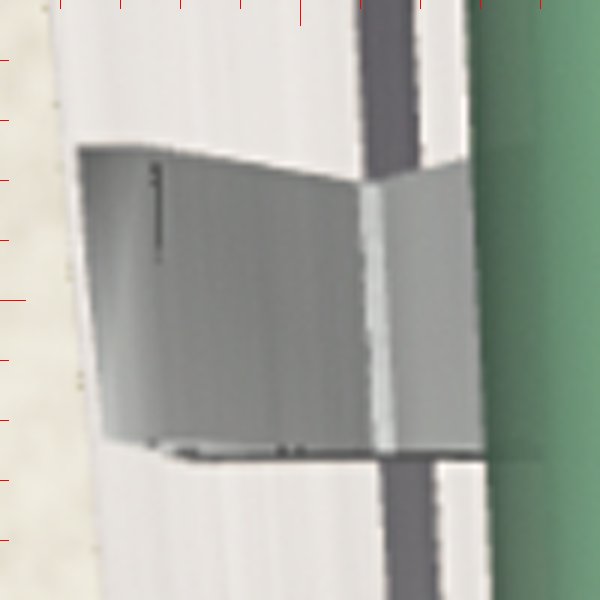

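View pics/w6b.png

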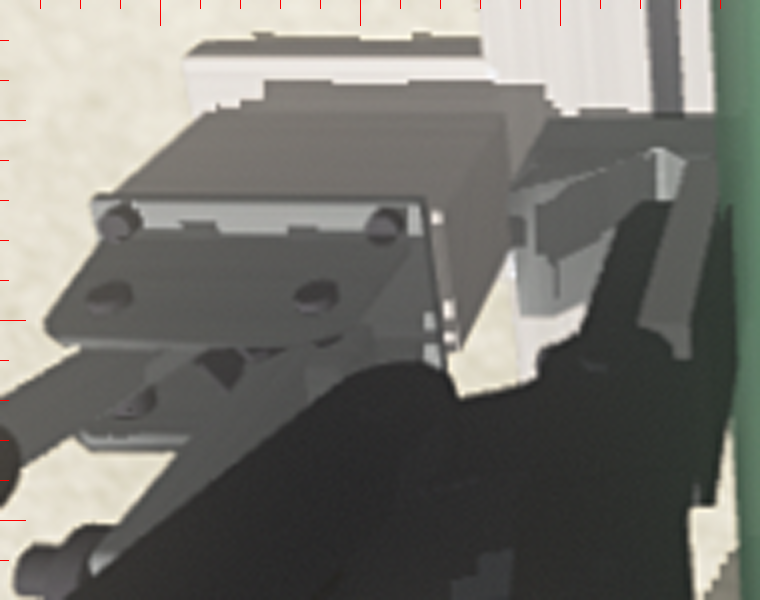

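View pics/d3c.png

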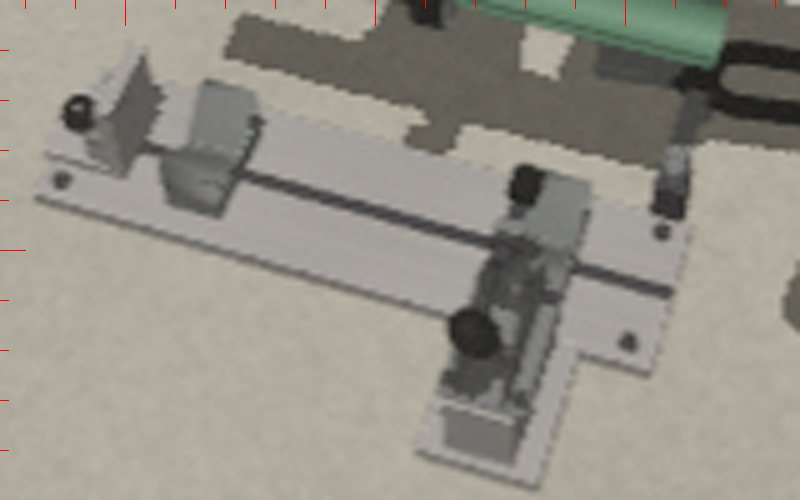

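Run:
```python
from fit import *
z=np.load("w6.npz");W=[z[k] for k in z.files]
a=lambda x,y:np.array([150+x/6,y/6]);b=lambda x,y:np.array([60+x/4,220+y/4]);d=lambda x,y:np.array([175+x/5,250+y/5])
c1=lambda x,y:np.array([300+x/4,195+y/4])
obs=[(W,a(371,182),(111,0,28)),(W,a(385,451),(79,0,28)),(W,b(662,150),(-79,0,28)),(W,a(80,147),(111,30,50)),(W,a(105,438),(79,30,50)),(W,b(511,190),(-79,30,50))]
pj=fit(obs,[.585,.157,.07])
print(proj(W,T(pj,[(-111,30,50),(111,22,50)])))
# plate corners in jig frame
def rel(P):
    al=pj[2];e=P-np.array([pj[0],pj[1],0]);return np.array([np.cos(al)*e[0]+np.sin(al)*e[1],-np.sin(al)*e[0]+np.cos(al)*e[1],e[2]])*1000
for u in [(36,199),(650,375),(690,230)]: print("side plate",rel(atz(D,d(*u),.012)))
for u in [(109,545),(278,574)]: print("scene plate",rel(atz(S,c1(*u),.012)))
for n,u,zz in[("stop top L",(140,42),.076),("stop bottom near cam",(122,178),.012),("stop corner",(160,100),.012),("far V block top -y near",(258,97),.05),("-y far",(208,80),.05)]: print(n,rel(atz(D,d(*u),zz)))
for n,u,zz in[("stop top -y",(178,410),.076),("stop top +y",(268,428),.076),("V pk -y",(188,362),.05),("V pk +y",(290,380),.05),("near pk",(245,152),.05),("near pk",(335,170),.05)]: print(n,rel(atz(S,c1(*u),zz)))
```

```text
pose [0.58503898 0.15561692 0.07158083] 4.10127958043412
[[0.2, 0.1], [0.4, 0.2], [0.0, -1.2], [-0.4, -0.1], [0.0, 0.4], [-0.2, 0.2]]
[[191.02511937 298.84083825]
 [174.3089586   24.21227616]]
side plate [179.3032245   50.76813721  12.        ]
side plate [-165.51369497   51.55081982   12.        ]
side plate [-165.24489277  -36.01231441   12.        ]
scene plate [186.66019442 -42.97285074  12.        ]
scene plate [181.89722887  45.16614276  12.        ]
stop top L [141.17177778 -22.31503277  76.        ]
stop bottom near cam [140.18531246  24.70237666  12.        ]
stop corner [141.32582875 -28.56456651  12.        ]
far V block top -y near [ 75.83271385 -23.92785308  50.        ]
-y far [106.21824612 -26.1614924   50.        ]
stop top -y [143.16308068 -20.53057275  76.        ]
stop top +y [142.97577685  26.18959643  76.        ]
V pk -y [ 81.06999825 -25.32650453  50.        ]
V pk +y [79.35254976 30.51026611 50.        ]
near pk [-107.69429237  -26.31618123   50.        ]
near pk [-106.06958494   29.61932854   50.        ]
```

Run:
```python
from plan import *
st();plan(np.array([.5775,.1565,.155]),down(184.1),1)
```

```text
t 5.1833 pos [0.5639 0.1037 0.1553] F [-0.5547  0.9852 -2.0709] w 0.032979850017423186 q [-1.3871 27.7914 77.6107 -0.03   74.5987 84.745 ]
[[-0.9977 -0.      0.0676]
 [-0.0676 -0.0005 -0.9977]
 [ 0.0001 -1.      0.0005]]
rot deg tool [-0.0287 -0.2242  0.0036] dpos world mm [13.5571 52.7513 -0.2757]
{'dx': np.float64(-1.71), 'dy': np.float64(0.02), 'dz': np.float64(-5.17), 'ax': np.float64(-0.03), 'ay': np.float64(-0.22), 'az': np.float64(0.0)}
```

Call:
jog_arm --rows '[{"hand": 0,"dx": -0.4,"dy": 0,"dz": -1,"ax": 0,"ay": -0.2,"az": 0},{"hand": 0,"dx": -0.4,"dy": 0,"dz": -1.5,"ax": 0,"ay": 0,"az": 0},{"hand": 0,"dx": -0.4,"dy": 0,"dz": -1.5,"ax": 0,"ay": 0,"az": 0},{"hand": 0,"dx": -0.4,"dy": 0,"dz": -1.1,"ax": 0,"ay": 0,"az": 0},{"hand": 0,"dx": 0,"dy": 0,"dz": 0,"ax": 0,"ay": 0,"az": 0}]'

```text
time_s: 5.6
position: [0.5769, 0.1577, 0.1552]
tool_rot: [[-0.997, 0.0, 0.072], [-0.072, 0.0, -0.997], [-0.0, -1.0, -0.0]]
ft_force: [-0.4, 0.0, -2.6]
grip_width: 0.0329
```

Call:
jog_arm --rows '[{"hand": 0,"dx": 0,"dy": 1.5,"dz": 0,"ax": 0,"ay": 0,"az": 0},{"hand": 0,"dx": 0,"dy": 2.5,"dz": 0,"ax": 0,"ay": 0,"az": 0},{"hand": 0,"dx": 0,"dy": 2.5,"dz": 0,"ax": 0,"ay": 0,"az": 0},{"hand": 0,"dx": 0,"dy": 1.5,"dz": 0,"ax": 0,"ay": 0,"az": 0},{"hand": 0,"dx": 0,"dy": 0,"dz": 0,"ax": 0,"ay": 0,"az": 0}]'

```text
time_s: 6.02
position: [0.5748, 0.1554, 0.0721]
tool_rot: [[-0.998, -0.006, 0.07], [-0.07, -0.001, -0.998], [0.006, -1.0, 0.0]]
ft_force: [-1.5, -0.9, -3.2]
grip_width: 0.0327
```

Run:
```python
from plan import *
st();c=cam("wrist");snap("wrist","w7.png");snap("side","d4.png");snap("scene","s4.png");st()
im=cv2.imread("pics/s4.png")[170:350,290:460];cv2.imwrite("pics/s4c.png",cv2.resize(im,None,fx=3.3,fy=3.3,interpolation=2))
im=cv2.imread("pics/d4.png")[230:350,170:350];cv2.imwrite("pics/d4c.png",cv2.resize(im,None,fx=4,fy=4,interpolation=2))
```

```text
t 6.0167 pos [0.5748 0.1554 0.0721] F [-1.512  -0.8846 -3.1574] w 0.03265981277539969 q [ 3.7533 35.1541 79.4429 -0.0166 65.768  89.7517]
[[-0.9975 -0.0063  0.0699]
 [-0.0699 -0.0007 -0.9976]
 [ 0.0064 -1.      0.0002]]
t 6.1667 pos [0.5771 0.1559 0.0764] F [-0.1777  0.0762 -3.0257] w 0.03252792291493499 q [ 3.7864 34.875  79.1293 -0.0077 65.8955 89.7605]
[[-0.9975  0.0018  0.0703]
 [-0.0703 -0.     -0.9975]
 [-0.0017 -1.      0.0001]]
```

View pics/w7.png

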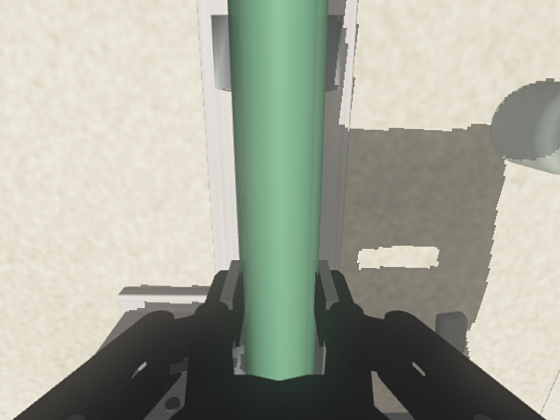

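View pics/s4c.png

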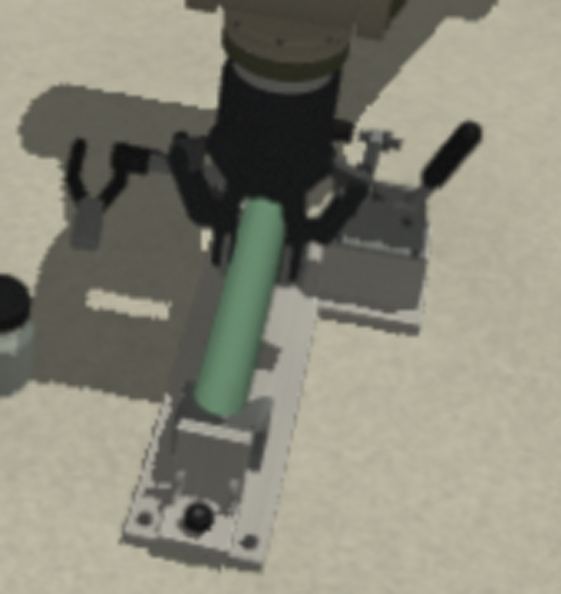

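View pics/d4c.png

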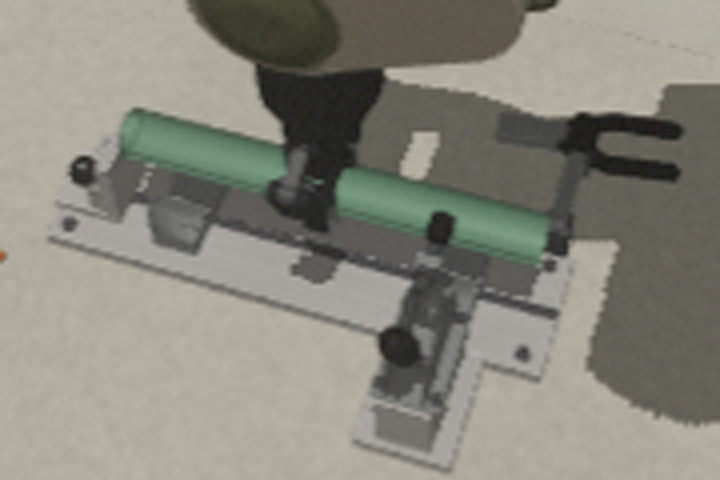

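Call:
jog_arm --rows '[{"hand": 0,"dx": 0,"dy": 1,"dz": 0,"ax": 0,"ay": 0,"az": 0},{"hand": 0,"dx": 0,"dy": 1,"dz": 0,"ax": 0,"ay": 0,"az": 0},{"hand": 0,"dx": 0,"dy": 1,"dz": 0,"ax": 0,"ay": 0,"az": 0},{"hand": 0,"dx": 0,"dy": 0.6,"dz": 0,"ax": 0,"ay": 0,"az": 0},{"hand": 0,"dx": 0,"dy": 0,"dz": 0,"ax": 0,"ay": 0,"az": 0}]'

```text
time_s: 6.58
position: [0.5754, 0.1562, 0.0375]
tool_rot: [[-0.997, -0.003, 0.071], [-0.071, -0.0, -0.997], [0.003, -1.0, 0.0]]
ft_force: [-1.2, -0.6, -2.0]
grip_width: 0.0327
```

Call:
jog_arm --rows '[{"hand": 0,"dx": 0,"dy": 0.1,"dz": 0,"ax": 0,"ay": 0,"az": 0},{"hand": 0,"dx": 0,"dy": 0.1,"dz": 0,"ax": 0,"ay": 0,"az": 0},{"hand": 0,"dx": 0,"dy": 0.1,"dz": 0,"ax": 0,"ay": 0,"az": 0},{"hand": 0,"dx": 0,"dy": 0,"dz": 0,"ax": 0,"ay": 0,"az": 0},{"hand": 0,"dx": 0,"dy": 0,"dz": 0,"ax": 0,"ay": 0,"az": 0}]'

```text
time_s: 7.0
position: [0.5764, 0.1563, 0.0366]
tool_rot: [[-0.997, 0.0, 0.071], [-0.071, 0.0, -0.997], [-0.0, -1.0, -0.0]]
ft_force: [0.1, 0.4, -3.1]
grip_width: 0.0332
```

Call:
jog_arm --rows '[{"hand": 0,"dx": 0,"dy": 0.1,"dz": 0,"ax": 0,"ay": 0,"az": 0},{"hand": 0,"dx": 0,"dy": 0.1,"dz": 0,"ax": 0,"ay": 0,"az": 0},{"hand": 0,"dx": 0,"dy": 0,"dz": 0,"ax": 0,"ay": 0,"az": 0},{"hand": 0,"dx": 0,"dy": 0,"dz": 0,"ax": 0,"ay": 0,"az": 0},{"hand": 0,"dx": 0,"dy": 0,"dz": 0,"ax": 0,"ay": 0,"az": 0}]'

```text
time_s: 7.42
position: [0.5763, 0.1563, 0.0343]
tool_rot: [[-0.997, -0.0, 0.071], [-0.071, 0.0, -0.997], [0.0, -1.0, -0.0]]
ft_force: [0.6, 1.1, -2.7]
grip_width: 0.0326
```

Call:
jog_arm --rows '[{"hand": 0,"dx": 0,"dy": 0.1,"dz": 0,"ax": 0,"ay": 0,"az": 0},{"hand": 0,"dx": 0,"dy": 0,"dz": 0,"ax": 0,"ay": 0,"az": 0},{"hand": 0,"dx": 0,"dy": 0,"dz": 0,"ax": 0,"ay": 0,"az": 0},{"hand": 0,"dx": 0,"dy": 0,"dz": 0,"ax": 0,"ay": 0,"az": 0},{"hand": 0,"dx": 0,"dy": 0,"dz": 0,"ax": 0,"ay": 0,"az": 0}]'

```text
time_s: 7.83
position: [0.5764, 0.1563, 0.0334]
tool_rot: [[-0.997, 0.0, 0.071], [-0.071, 0.0, -0.997], [-0.0, -1.0, -0.0]]
ft_force: [-0.0, -0.2, -1.6]
grip_width: 0.0326
```

Call:
jog_arm --rows '[{"hand": 0,"dx": 0,"dy": 0.06,"dz": 0,"ax": 0,"ay": 0,"az": 0},{"hand": 0,"dx": 0,"dy": 0,"dz": 0,"ax": 0,"ay": 0,"az": 0},{"hand": 0,"dx": 0,"dy": 0,"dz": 0,"ax": 0,"ay": 0,"az": 0},{"hand": 0,"dx": 0,"dy": 0,"dz": 0,"ax": 0,"ay": 0,"az": 0},{"hand": 0,"dx": 0,"dy": 0,"dz": 0,"ax": 0,"ay": 0,"az": 0}]'

```text
time_s: 8.25
position: [0.5764, 0.1564, 0.033]
tool_rot: [[-0.998, 0.001, 0.071], [-0.071, 0.0, -0.998], [-0.001, -1.0, -0.0]]
ft_force: [-1.2, 2.0, 4.4]
grip_width: 0.0327
```

Call:
jog_arm --rows '[{"hand": 0,"dx": 0,"dy": 0.06,"dz": 0,"ax": 0,"ay": 0,"az": 0},{"hand": 0,"dx": 0,"dy": 0,"dz": 0,"ax": 0,"ay": 0,"az": 0},{"hand": 0,"dx": 0,"dy": 0,"dz": 0,"ax": 0,"ay": 0,"az": 0},{"hand": 0,"dx": 0,"dy": 0,"dz": 0,"ax": 0,"ay": 0,"az": 0},{"hand": 0,"dx": 0,"dy": 0,"dz": 0,"ax": 0,"ay": 0,"az": 0}]'

```text
time_s: 8.67
position: [0.5765, 0.1566, 0.0328]
tool_rot: [[-0.998, 0.001, 0.07], [-0.07, 0.001, -0.998], [-0.001, -1.0, -0.001]]
ft_force: [-2.4, 3.8, 7.6]
grip_width: 0.033
```

Call:
jog_arm --rows '[{"hand": 0,"dx": 0,"dy": 0,"dz": -0.05,"ax": 0,"ay": 0,"az": 0},{"hand": 0,"dx": 0,"dy": 0,"dz": 0,"ax": 0,"ay": 0,"az": 0},{"hand": 0,"dx": 0,"dy": 0,"dz": 0,"ax": 0,"ay": 0,"az": 0},{"hand": 0,"dx": 0,"dy": 0,"dz": 0,"ax": 0,"ay": 0,"az": 0},{"hand": 0,"dx": 0,"dy": 0,"dz": 0,"ax": 0,"ay": 0,"az": 0}]'

```text
time_s: 9.08
position: [0.5765, 0.1568, 0.0327]
tool_rot: [[-0.998, 0.001, 0.07], [-0.07, 0.0, -0.998], [-0.001, -1.0, 0.0]]
ft_force: [-2.2, 1.5, 6.5]
grip_width: 0.0328
```

Run:
```python
from plan import *
s=st();print(s["wrist_torque"])
```

```text
t 9.0833 pos [0.5765 0.1568 0.0327] F [-2.1788  1.4859  6.527 ] w 0.03283035752747199 q [ 3.8703 38.075  81.4868 -0.002  60.3863 89.8314]
[[-0.9975  0.0009  0.0704]
 [-0.0704  0.     -0.9975]
 [-0.0009 -1.      0.    ]]
[ 0.1536  0.2329 -0.335 ]
```

Call:
jog_arm --rows '[{"hand": 0.42,"dx": 0,"dy": 0,"dz": 0,"ax": 0,"ay": 0,"az": 0},{"hand": 0.46,"dx": 0,"dy": 0,"dz": 0,"ax": 0,"ay": 0,"az": 0},{"hand": 0.5,"dx": 0,"dy": 0,"dz": 0,"ax": 0,"ay": 0,"az": 0},{"hand": 0.52,"dx": 0,"dy": 0,"dz": 0,"ax": 0,"ay": 0,"az": 0},{"hand": 0.52,"dx": 0,"dy": 0,"dz": 0,"ax": 0,"ay": 0,"az": 0}]'

```text
time_s: 9.5
position: [0.5762, 0.1567, 0.0319]
tool_rot: [[-0.997, -0.0, 0.071], [-0.071, -0.0, -0.997], [0.0, -1.0, 0.0]]
ft_force: [0.6, 0.0, 0.1]
grip_width: 0.0446
```

Run:
```python
from plan import *
s=st();snap("wrist","w8.png");snap("side","d5.png");snap("scene","s5.png");st()
im=cv2.imread("pics/s5.png")[170:350,290:460];cv2.imwrite("pics/s5c.png",cv2.resize(im,None,fx=3.3,fy=3.3,interpolation=2))
im=cv2.imread("pics/d5.png")[230:350,170:350];cv2.imwrite("pics/d5c.png",cv2.resize(im,None,fx=4,fy=4,interpolation=2))
```

```text
t 9.5 pos [0.5762 0.1567 0.0319] F [0.602  0.0028 0.1061] w 0.04457107466385398 q [ 3.868  38.1398 81.5215 -0.006  60.3577 89.8124]
[[-0.9975 -0.0003  0.0708]
 [-0.0708 -0.0001 -0.9975]
 [ 0.0003 -1.      0.0001]]
t 9.65 pos [0.5763 0.1567 0.032 ] F [-0.4809 -0.0991 -0.5747] w 0.044418385936817475 q [ 3.8708 38.1314 81.5183 -0.004  60.359  89.815 ]
[[-0.9975 -0.0001  0.0708]
 [-0.0708 -0.0001 -0.9975]
 [ 0.0002 -1.      0.0001]]
```

View pics/w8.png

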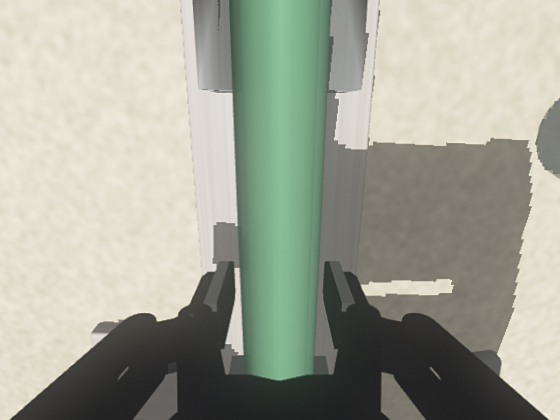

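View pics/s5c.png

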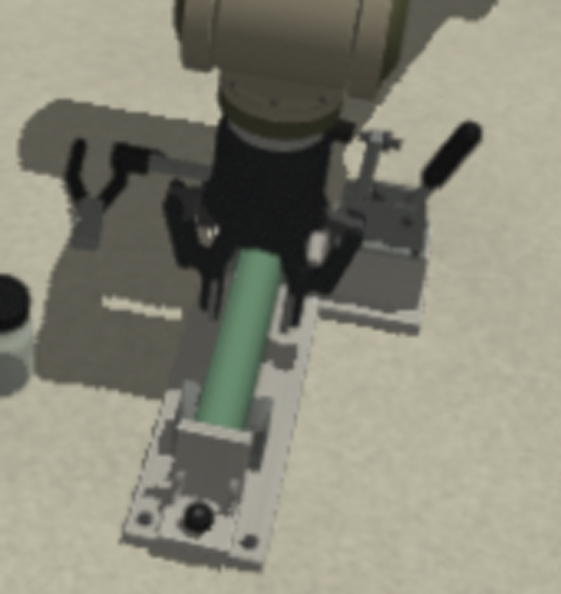

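View pics/d5c.png

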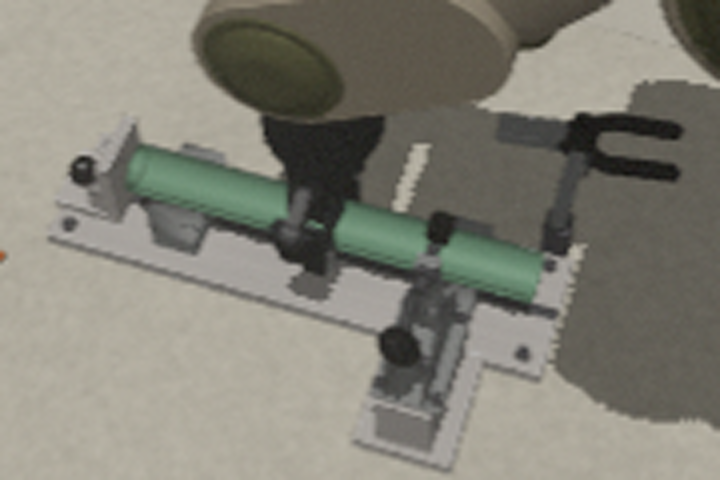

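The tube is seated in both Vs, centred between the open pads (columns 236–325 in the wrist view), with a small gap to the stop. I'll regrip lightly and slide.

Call:
jog_arm --rows '[{"hand": 0.5,"dx": 0,"dy": -0.1,"dz": 0,"ax": 0,"ay": 0,"az": 0},{"hand": 0.42,"dx": 0,"dy": 0,"dz": 0,"ax": 0,"ay": 0,"az": 0},{"hand": 0.38,"dx": 0,"dy": 0,"dz": 0,"ax": 0,"ay": 0,"az": 0},{"hand": 0.3,"dx": 0,"dy": 0,"dz": 0,"ax": 0,"ay": 0,"az": 0},{"hand": 0.2,"dx": 0,"dy": 0,"dz": 0,"ax": 0,"ay": 0,"az": 0}]' --newtons 25

```text
time_s: 10.07
position: [0.5764, 0.1568, 0.0334]
tool_rot: [[-0.997, 0.0, 0.071], [-0.071, -0.0, -0.997], [-0.0, -1.0, 0.0]]
ft_force: [-1.8, -1.3, 4.0]
grip_width: 0.0332
```

Call:
jog_arm --rows '[{"hand": 0.2,"dx": 0,"dy": 0,"dz": 0,"ax": 0,"ay": 0,"az": 0},{"hand": 0.2,"dx": -0.05,"dy": 0,"dz": 0,"ax": 0,"ay": 0,"az": 0},{"hand": 0.2,"dx": -0.05,"dy": 0,"dz": 0,"ax": 0,"ay": 0,"az": 0},{"hand": 0.2,"dx": -0.05,"dy": 0,"dz": 0,"ax": 0,"ay": 0,"az": 0},{"hand": 0.2,"dx": -0.05,"dy": 0,"dz": 0,"ax": 0,"ay": 0,"az": 0}]'

```text
time_s: 10.48
position: [0.5779, 0.1568, 0.0334]
tool_rot: [[-0.997, -0.001, 0.071], [-0.071, -0.0, -0.997], [0.001, -1.0, 0.0]]
ft_force: [-3.3, -1.3, 5.1]
grip_width: 0.0329
```

Call:
jog_arm --rows '[{"hand": 0.2,"dx": -0.05,"dy": 0,"dz": 0,"ax": 0,"ay": 0,"az": 0},{"hand": 0.2,"dx": -0.05,"dy": 0,"dz": 0,"ax": 0,"ay": 0,"az": 0},{"hand": 0.2,"dx": -0.05,"dy": 0,"dz": 0,"ax": 0,"ay": 0,"az": 0},{"hand": 0.2,"dx": 0,"dy": 0,"dz": 0,"ax": 0,"ay": 0,"az": 0},{"hand": 0.2,"dx": 0,"dy": 0,"dz": 0,"ax": 0,"ay": 0,"az": 0}]'

```text
time_s: 10.9
position: [0.5794, 0.157, 0.0333]
tool_rot: [[-0.997, -0.001, 0.071], [-0.071, -0.0, -0.997], [0.001, -1.0, 0.0]]
ft_force: [-2.4, -0.8, 6.3]
grip_width: 0.0331
```

Call:
jog_arm --rows '[{"hand": 0.2,"dx": -0.05,"dy": 0,"dz": 0,"ax": 0,"ay": 0,"az": 0},{"hand": 0.2,"dx": -0.05,"dy": 0,"dz": 0,"ax": 0,"ay": 0,"az": 0},{"hand": 0.2,"dx": -0.05,"dy": 0,"dz": 0,"ax": 0,"ay": 0,"az": 0},{"hand": 0.2,"dx": 0,"dy": 0,"dz": 0,"ax": 0,"ay": 0,"az": 0},{"hand": 0.2,"dx": 0,"dy": 0,"dz": 0,"ax": 0,"ay": 0,"az": 0}]'

```text
time_s: 11.32
position: [0.5809, 0.1571, 0.0334]
tool_rot: [[-0.997, -0.001, 0.071], [-0.071, -0.0, -0.997], [0.001, -1.0, 0.0]]
ft_force: [-2.7, -0.7, 5.5]
grip_width: 0.0335
```

Call:
jog_arm --rows '[{"hand": 0.2,"dx": -0.05,"dy": 0,"dz": 0,"ax": 0,"ay": 0,"az": 0},{"hand": 0.2,"dx": -0.05,"dy": 0,"dz": 0,"ax": 0,"ay": 0,"az": 0},{"hand": 0.2,"dx": -0.05,"dy": 0,"dz": 0,"ax": 0,"ay": 0,"az": 0},{"hand": 0.2,"dx": 0,"dy": 0,"dz": 0,"ax": 0,"ay": 0,"az": 0},{"hand": 0.2,"dx": 0,"dy": 0,"dz": 0,"ax": 0,"ay": 0,"az": 0}]'

```text
time_s: 11.73
position: [0.5824, 0.1572, 0.0334]
tool_rot: [[-0.997, -0.001, 0.071], [-0.071, -0.0, -0.997], [0.001, -1.0, 0.0]]
ft_force: [-3.3, -1.6, 5.7]
grip_width: 0.0331
```

Run:
```python
from plan import *
snap("side","d6.png");snap("scene","s6.png");st()
im=cv2.imread("pics/s6.png")[260:340,320:400];cv2.imwrite("pics/s6c.png",cv2.resize(im,None,fx=7,fy=7,interpolation=2))
im=cv2.imread("pics/d6.png")[245:305,175:255];cv2.imwrite("pics/d6c.png",cv2.resize(im,None,fx=8,fy=8,interpolation=2))
```

```text
t 11.8333 pos [0.5824 0.1572 0.0334] F [-2.8991 -1.086   5.9664] w 0.03311736693212683 q [ 3.8754 38.5065 80.3553 -0.0099 61.1759 89.8216]
[[-0.9975 -0.0006  0.0708]
 [-0.0708 -0.0002 -0.9975]
 [ 0.0007 -1.      0.0001]]
```

View pics/d6c.png

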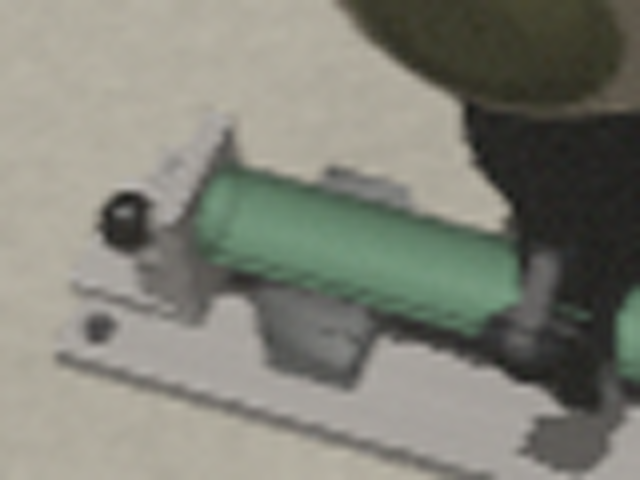

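The tube's end at crop (205,215) is now close to the stop plate, with only a few millimetres left. I'll carry on in small steps.

Call:
jog_arm --rows '[{"hand": 0.2,"dx": -0.05,"dy": 0,"dz": 0,"ax": 0,"ay": 0,"az": 0},{"hand": 0.2,"dx": -0.05,"dy": 0,"dz": 0,"ax": 0,"ay": 0,"az": 0},{"hand": 0.2,"dx": 0,"dy": 0,"dz": 0,"ax": 0,"ay": 0,"az": 0},{"hand": 0.2,"dx": 0,"dy": 0,"dz": 0,"ax": 0,"ay": 0,"az": 0},{"hand": 0.2,"dx": 0,"dy": 0,"dz": 0,"ax": 0,"ay": 0,"az": 0}]'

```text
time_s: 12.25
position: [0.5834, 0.1572, 0.0334]
tool_rot: [[-0.997, -0.001, 0.071], [-0.071, -0.0, -0.997], [0.001, -1.0, 0.0]]
ft_force: [-2.9, -1.0, 5.2]
grip_width: 0.0334
```

Call:
jog_arm --rows '[{"hand": 0.2,"dx": -0.05,"dy": 0,"dz": 0,"ax": 0,"ay": 0,"az": 0},{"hand": 0.2,"dx": -0.05,"dy": 0,"dz": 0,"ax": 0,"ay": 0,"az": 0},{"hand": 0.2,"dx": 0,"dy": 0,"dz": 0,"ax": 0,"ay": 0,"az": 0},{"hand": 0.2,"dx": 0,"dy": 0,"dz": 0,"ax": 0,"ay": 0,"az": 0},{"hand": 0.2,"dx": 0,"dy": 0,"dz": 0,"ax": 0,"ay": 0,"az": 0}]'

```text
time_s: 12.67
position: [0.5838, 0.1573, 0.0333]
tool_rot: [[-0.997, -0.002, 0.071], [-0.071, -0.0, -0.997], [0.002, -1.0, 0.0]]
ft_force: [-6.1, -1.2, 7.4]
grip_width: 0.0329
```

Call:
jog_arm --rows '[{"hand": 0.2,"dx": -0.05,"dy": 0,"dz": 0,"ax": 0,"ay": 0,"az": 0},{"hand": 0.2,"dx": -0.05,"dy": 0,"dz": 0,"ax": 0,"ay": 0,"az": 0},{"hand": 0.2,"dx": 0,"dy": 0,"dz": 0,"ax": 0,"ay": 0,"az": 0},{"hand": 0.2,"dx": 0,"dy": 0,"dz": 0,"ax": 0,"ay": 0,"az": 0},{"hand": 0.2,"dx": 0,"dy": 0,"dz": 0,"ax": 0,"ay": 0,"az": 0}]'

```text
time_s: 13.08
position: [0.5839, 0.1573, 0.0333]
tool_rot: [[-0.997, -0.004, 0.071], [-0.071, -0.001, -0.997], [0.004, -1.0, 0.0]]
ft_force: [-10.4, -3.1, 9.9]
grip_width: 0.0333
```

Call:
jog_arm --rows '[{"hand": 0.44,"dx": 0,"dy": 0,"dz": 0,"ax": 0,"ay": 0,"az": 0},{"hand": 0.5,"dx": 0,"dy": 0,"dz": 0,"ax": 0,"ay": 0,"az": 0},{"hand": 0.55,"dx": 0,"dy": 0,"dz": 0,"ax": 0,"ay": 0,"az": 0},{"hand": 0.6,"dx": 0,"dy": 0,"dz": 0,"ax": 0,"ay": 0,"az": 0},{"hand": 0.6,"dx": 0,"dy": 0,"dz": 0,"ax": 0,"ay": 0,"az": 0}]'

```text
time_s: 13.5
position: [0.5858, 0.1575, 0.033]
tool_rot: [[-0.997, -0.0, 0.071], [-0.071, 0.0, -0.997], [0.0, -1.0, -0.0]]
ft_force: [0.1, 0.4, 0.1]
grip_width: 0.0512
```

Run:
```python
from plan import *
st();snap("side","d7.png")
im=cv2.imread("pics/d7.png")[245:305,175:255];cv2.imwrite("pics/d7c.png",cv2.resize(im,None,fx=8,fy=8,interpolation=2))
```

```text
t 13.5 pos [0.5858 0.1575 0.033 ] F [0.1292 0.4273 0.1286] w 0.05119175166172855 q [ 3.8751 38.7839 79.8085  0.0025 61.4111 89.8182]
[[-0.9975 -0.0001  0.0707]
 [-0.0707  0.     -0.9975]
 [ 0.0001 -1.     -0.    ]]
```

View pics/d7c.png

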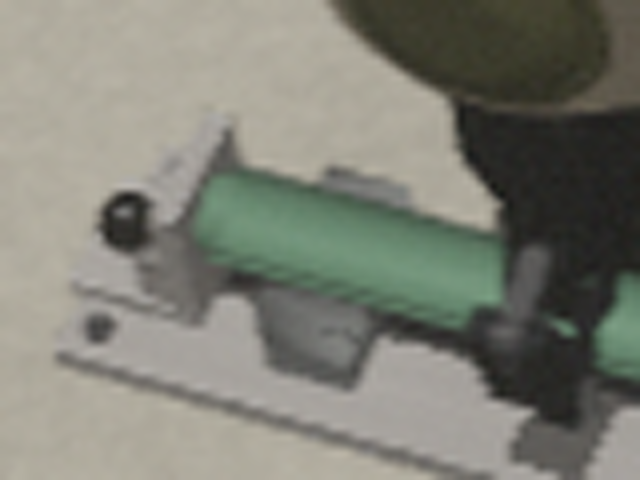

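Side view shows the tube end flush on the stop face, and the fingers are off the tube. I'll rise, shut the fingers, turn and go to the clamp handle.

Call:
jog_arm --rows '[{"hand": 0.65,"dx": 0,"dy": -0.5,"dz": 0,"ax": 0,"ay": 0,"az": 0},{"hand": 0.7,"dx": 0,"dy": -3,"dz": 0,"ax": 0,"ay": 0,"az": 0},{"hand": 0.7,"dx": 0,"dy": -4,"dz": 0,"ax": 0,"ay": 0,"az": 0},{"hand": 0.7,"dx": 0,"dy": -4,"dz": 0,"ax": 0,"ay": 0,"az": 0},{"hand": 0.5,"dx": 0,"dy": -4,"dz": 0,"ax": 0,"ay": 0,"az": 0}]'

```text
time_s: 13.97
position: [0.5854, 0.1574, 0.1904]
tool_rot: [[-0.997, -0.0, 0.071], [-0.071, 0.0, -0.997], [0.0, -1.0, -0.0]]
ft_force: [0.5, -0.3, -1.0]
grip_width: 0.0494
```

Call:
jog_arm --rows '[{"hand": 0,"dx": 0,"dy": -2,"dz": 0,"ax": 0,"ay": -7,"az": 0},{"hand": 0,"dx": 0,"dy": 0,"dz": 0,"ax": 0,"ay": -7,"az": 0},{"hand": 0,"dx": 0,"dy": 0,"dz": 0,"ax": 0,"ay": -7,"az": 0},{"hand": 0,"dx": 0,"dy": 0,"dz": 0,"ax": 0,"ay": -7,"az": 0},{"hand": 0,"dx": 0,"dy": 0,"dz": 0,"ax": 0,"ay": -7,"az": 0}]'

```text
time_s: 14.38
position: [0.5857, 0.1575, 0.2086]
tool_rot: [[-0.773, 0.0, 0.635], [-0.635, 0.0, -0.773], [-0.0, -1.0, 0.0]]
ft_force: [-0.6, -0.5, 0.8]
grip_width: -0.0002
```

Call:
jog_arm --rows '[{"hand": 0,"dx": 0,"dy": 0,"dz": 0,"ax": 0,"ay": -7,"az": 0},{"hand": 0,"dx": 0,"dy": 0,"dz": 0,"ax": 0,"ay": -7,"az": 0},{"hand": 0,"dx": 0,"dy": 0,"dz": 0,"ax": 0,"ay": -7,"az": 0},{"hand": 0,"dx": 0,"dy": 0,"dz": 0,"ax": 0,"ay": -7,"az": 0},{"hand": 0,"dx": 0,"dy": 0,"dz": 0,"ax": 0,"ay": -7,"az": 0}]'

```text
time_s: 14.8
position: [0.5857, 0.1575, 0.2085]
tool_rot: [[-0.269, 0.0, 0.963], [-0.963, 0.0, -0.269], [-0.0, -1.0, 0.0]]
ft_force: [1.1, 0.5, -0.4]
grip_width: -0.0002
```

Run:
```python
from plan import *
st();snap("wrist","w9.png");snap("scene","s9.png")
plan(np.array([.4835,.2454,.21]),down(274.1),5,3)
```

```text
t 14.8 pos [0.5857 0.1575 0.2085] F [ 1.1149  0.4644 -0.3553] w -0.00017591458027243413 q [ 3.8779 28.4316 67.1155  0.0039 84.4394 19.4743]
[[-0.2689  0.0002  0.9632]
 [-0.9632  0.0001 -0.2689]
 [-0.0001 -1.      0.0002]]
rot deg tool [ -0.0168 -19.9673  -0.0045] dpos world mm [-102.1808   87.9082    1.5053]
{'dx': np.float64(-1.13), 'dy': np.float64(-0.03), 'dz': np.float64(-2.45), 'ax': np.float64(-0.01), 'ay': np.float64(-6.66), 'az': np.float64(-0.0)}
{'dx': np.float64(-1.41), 'dy': np.float64(-0.03), 'dz': np.float64(-2.3), 'ax': np.float64(-0.01), 'ay': np.float64(-6.66), 'az': np.float64(-0.0)}
{'dx': np.float64(-1.67), 'dy': np.float64(-0.03), 'dz': np.float64(-2.12), 'ax': np.float64(-0.01), 'ay': np.float64(-6.66), 'az': np.float64(-0.0)}
{'dx': np.float64(-1.9), 'dy': np.float64(-0.03), 'dz': np.float64(-1.91), 'ax': np.float64(0.0), 'ay': np.float64(0.0), 'az': np.float64(0.0)}
{'dx': np.float64(-1.9), 'dy': np.float64(-0.03), 'dz': np.float64(-1.91), 'ax': np.float64(0.0), 'ay': np.float64(0.0), 'az': np.float64(0.0)}
```

View pics/w9.png

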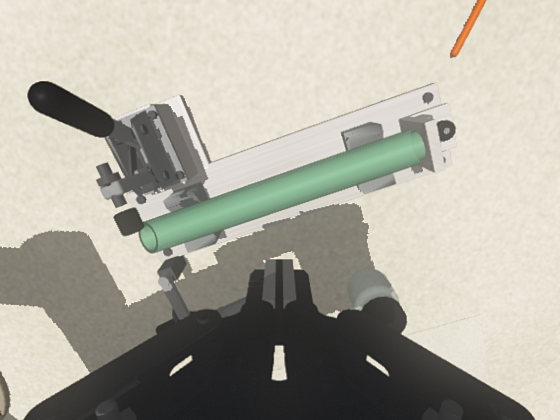

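View pics/s9.png

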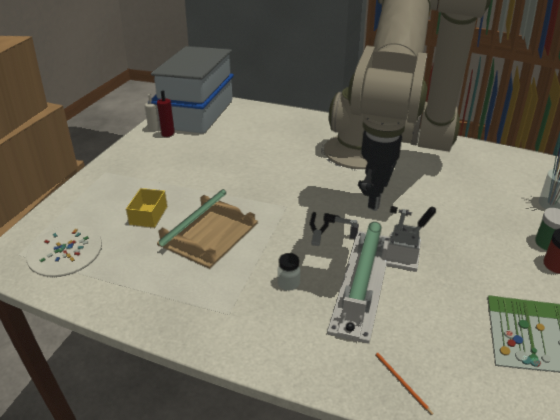

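Run:
```python
from fit import *
W=cam("wrist");pj=np.array([.585,.1573,.0715])
def rel(P):
    al=pj[2];e=P-np.array([pj[0],pj[1],0]);return np.array([np.cos(al)*e[0]+np.sin(al)*e[1],-np.sin(al)*e[0]+np.cos(al)*e[1],e[2]])*1000
print("handle mid expected px",proj(W,T(pj,[(-95,96+25.2,146.6),(-95,96+93*.407,90+93*.913),(-95,96+31*.407,90+31*.913)])))
for u,z in[((73,110),.1466),((112,128),.118)]: print(rel(atz(W,u,z)))
print("tube near end",rel(atz(W,(149,238),.052)),"far",rel(atz(W,(415,148),.052)))
print("foot",rel(atz(W,(128,221),.144)))
```

```text
handle mid expected px [[ 66.91699053 106.19502133]
 [ 21.9590849   83.92162893]
 [100.50520453 122.77164146]]
[-92.5420982  117.81691491 146.6       ]
[-89.08723902 102.45900163 118.        ]
tube near end [-140.92254761   -0.72194157   52.        ] far [135.51977697  -4.0740067   52.        ]
foot [-96.7229075   39.70213338 144.        ]
```

Call:
jog_arm --rows '[{"hand": 0,"dx": -1.1,"dy": 0,"dz": -2.4,"ax": 0,"ay": -6.7,"az": 0},{"hand": 0,"dx": -1.4,"dy": 0,"dz": -2.3,"ax": 0,"ay": -6.7,"az": 0},{"hand": 0,"dx": -1.7,"dy": 0,"dz": -2.1,"ax": 0,"ay": -6.6,"az": 0},{"hand": 0,"dx": -1.9,"dy": 0,"dz": -1.9,"ax": 0,"ay": 0,"az": 0},{"hand": 0,"dx": -1.9,"dy": 0,"dz": -1.9,"ax": 0,"ay": 0,"az": 0}]'

```text
time_s: 15.32
position: [0.4834, 0.2459, 0.2084]
tool_rot: [[0.066, 0.0, 0.998], [-0.998, 0.0, 0.066], [-0.0, -1.0, 0.0]]
ft_force: [0.7, -0.3, -0.0]
grip_width: -0.0001
```

Call:
jog_arm --rows '[{"hand": 0,"dx": 0,"dy": 1,"dz": 0,"ax": 0,"ay": 0,"az": 0},{"hand": 0,"dx": 0,"dy": 1,"dz": 0,"ax": 0,"ay": 0,"az": 0},{"hand": 0,"dx": 0,"dy": 0,"dz": 0,"ax": 0,"ay": 0,"az": 0},{"hand": 0,"dx": 0,"dy": 0,"dz": 0,"ax": 0,"ay": 0,"az": 0},{"hand": 0,"dx": 0,"dy": 0,"dz": 0,"ax": 0,"ay": 0,"az": 0}]'

```text
time_s: 15.73
position: [0.4848, 0.2452, 0.1887]
tool_rot: [[0.069, 0.001, 0.998], [-0.998, 0.0, 0.069], [-0.0, -1.0, 0.001]]
ft_force: [0.5, 0.0, 0.1]
grip_width: -0.0001
```

Run:
```python
from plan import *
st();snap("wrist","w10.png");snap("side","d10.png");snap("scene","s10.png")
plan(np.array([.4835,.2454,.15]),down(274.1),1)
im=cv2.imread("pics/d10.png")[230:350,200:360];cv2.imwrite("pics/d10c.png",cv2.resize(im,None,fx=5,fy=5,interpolation=2))
im=cv2.imread("pics/s10.png")[150:290,340:480];cv2.imwrite("pics/s10c.png",cv2.resize(im,None,fx=4,fy=4,interpolation=2))
```

```text
t 15.7333 pos [0.4848 0.2452 0.1887] F [0.5111 0.0376 0.0855] w -0.00011181110630041285 q [14.3355 23.1086 79.6406 -0.0006 77.2031 10.3983]
[[ 0.0687  0.0008  0.9976]
 [-0.9976  0.0002  0.0687]
 [-0.0001 -1.      0.0008]]
rot deg tool [-0.0503 -0.111  -0.0097] dpos world mm [ -1.278    0.2595 -38.6258]
{'dx': np.float64(-0.03), 'dy': np.float64(3.86), 'dz': np.float64(-0.13), 'ax': np.float64(-0.05), 'ay': np.float64(-0.11), 'az': np.float64(-0.01)}
```

View pics/w10.png

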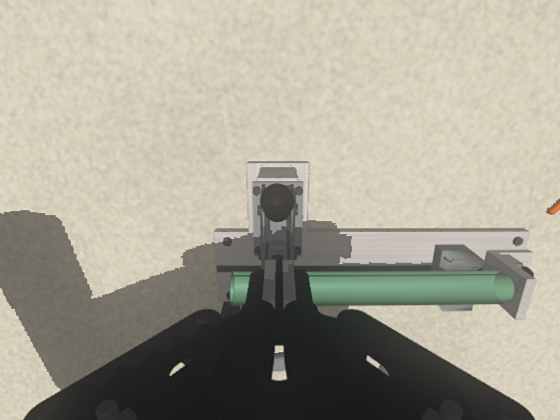

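View pics/d10c.png

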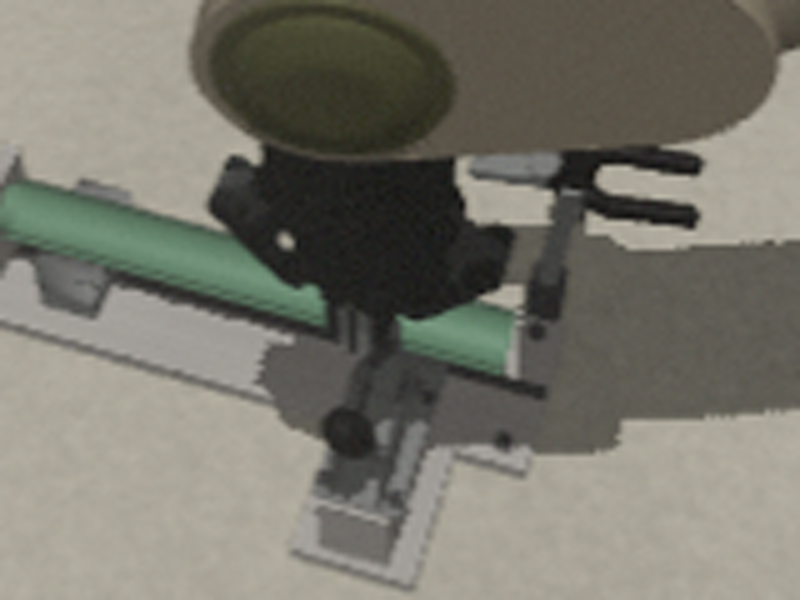

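View pics/s10c.png

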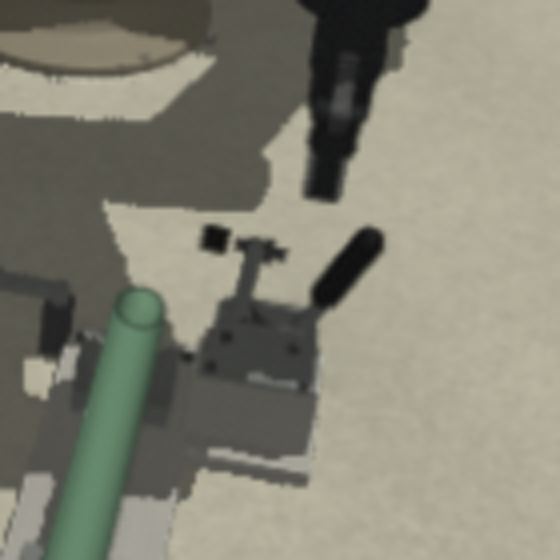

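Call:
jog_arm --rows '[{"hand": 0,"dx": 0,"dy": 1.3,"dz": -0.1,"ax": 0,"ay": 0,"az": 0},{"hand": 0,"dx": 0,"dy": 1.3,"dz": 0,"ax": 0,"ay": 0,"az": 0},{"hand": 0,"dx": 0,"dy": 1.2,"dz": 0,"ax": 0,"ay": 0,"az": 0},{"hand": 0,"dx": 0,"dy": 0,"dz": 0,"ax": 0,"ay": 0,"az": 0},{"hand": 0,"dx": 0,"dy": 0,"dz": 0,"ax": 0,"ay": 0,"az": 0}]'

```text
time_s: 16.3
position: [0.4835, 0.2451, 0.1502]
tool_rot: [[0.07, -0.001, 0.998], [-0.998, -0.0, 0.07], [0.0, -1.0, -0.001]]
ft_force: [-0.5, 0.4, 0.3]
grip_width: -0.0002
```

Call:
jog_arm --rows '[{"hand": 0,"dx": -0.3,"dy": 0,"dz": 0,"ax": 0,"ay": 0,"az": 0},{"hand": 0,"dx": -0.3,"dy": 0,"dz": 0,"ax": 0,"ay": 0,"az": 0},{"hand": 0,"dx": -0.3,"dy": 0.1,"dz": 0,"ax": 0,"ay": 0,"az": 0},{"hand": 0,"dx": -0.3,"dy": 0.1,"dz": 0,"ax": 0,"ay": 0,"az": 0},{"hand": 0,"dx": -0.2,"dy": 0.1,"dz": 0,"ax": 0,"ay": 0,"az": 0}]'

```text
time_s: 16.72
position: [0.4827, 0.2597, 0.1475]
tool_rot: [[0.071, 0.001, 0.997], [-0.997, 0.0, 0.071], [-0.0, -1.0, 0.001]]
ft_force: [0.1, -1.0, 2.3]
grip_width: 0.0002
```

Run:
```python
from plan import *
st();snap("wrist","w11.png");snap("scene","s11.png")
im=cv2.imread("pics/s11.png")[150:290,340:480];cv2.imwrite("pics/s11c.png",cv2.resize(im,None,fx=4,fy=4,interpolation=2))
```

```text
t 16.7167 pos [0.4827 0.2597 0.1475] F [ 0.1262 -1.0035  2.338 ] w 0.00015813318391218138 q [15.9007 25.8911 82.467  -0.0033 71.5695 11.8324]
[[ 0.071   0.0012  0.9975]
 [-0.9975  0.0003  0.071 ]
 [-0.0002 -1.      0.0012]]
```

View pics/s11c.png

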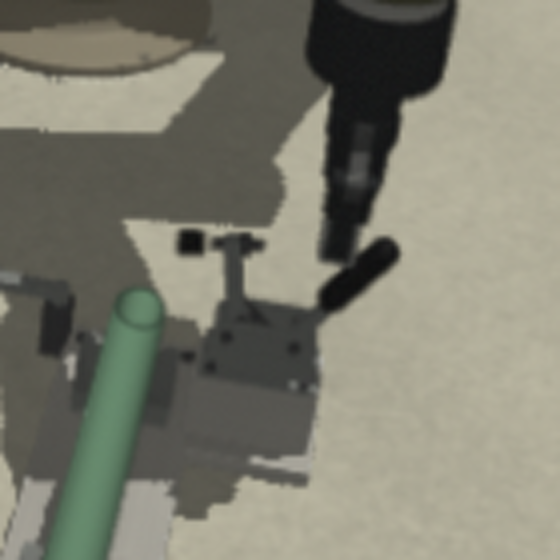

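The handle and foot have begun to turn (foot now at crop (190,242)), so the contact works. I'll follow the arc.

Call:
jog_arm --rows '[{"hand": 0,"dx": -0.3,"dy": 0.2,"dz": 0,"ax": 0,"ay": 0,"az": 0},{"hand": 0,"dx": -0.3,"dy": 0.2,"dz": 0,"ax": 0,"ay": 0,"az": 0},{"hand": 0,"dx": -0.3,"dy": 0.2,"dz": 0,"ax": 0,"ay": 0,"az": 0},{"hand": 0,"dx": -0.3,"dy": 0.2,"dz": 0,"ax": 0,"ay": 0,"az": 0},{"hand": 0,"dx": -0.2,"dy": 0.2,"dz": 0,"ax": 0,"ay": 0,"az": 0}]'

```text
time_s: 17.23
position: [0.4814, 0.2736, 0.1369]
tool_rot: [[0.071, -0.0, 0.997], [-0.997, 0.0, 0.071], [-0.0, -1.0, -0.0]]
ft_force: [-0.5, 0.3, 1.3]
grip_width: -0.0
```

Call:
jog_arm --rows '[{"hand": 0,"dx": -0.2,"dy": 0.2,"dz": 0,"ax": 0,"ay": 0,"az": 0},{"hand": 0,"dx": -0.2,"dy": 0.2,"dz": 0,"ax": 0,"ay": 0,"az": 0},{"hand": 0,"dx": -0.2,"dy": 0.25,"dz": 0,"ax": 0,"ay": 0,"az": 0},{"hand": 0,"dx": -0.2,"dy": 0.25,"dz": 0,"ax": 0,"ay": 0,"az": 0},{"hand": 0,"dx": -0.2,"dy": 0.25,"dz": 0,"ax": 0,"ay": 0,"az": 0}]'

```text
time_s: 17.65
position: [0.4807, 0.2833, 0.1253]
tool_rot: [[0.071, -0.0, 0.997], [-0.997, 0.0, 0.071], [-0.0, -1.0, -0.0]]
ft_force: [0.5, 0.6, 2.2]
grip_width: -0.0003
```

Run:
```python
from plan import *
s=st();ey=np.array([-.0715,.9974]);ex=np.array([.9974,.0715]);d=np.array(s["position"][:2])-[.4834,.2464];print("rel",d@ex*1e3,d@ey*1e3,s["position"][2]*1e3-90)
snap("scene","s12.png")
im=cv2.imread("pics/s12.png")[150:290,340:480];cv2.imwrite("pics/s12c.png",cv2.resize(im,None,fx=4,fy=4,interpolation=2))
```

```text
t 17.65 pos [0.4807 0.2833 0.1253] F [0.534  0.5506 2.2251] w -0.00025065106367014214 q [18.3581 28.2117 82.5292  0.0062 69.2634 14.2984]
[[ 0.0708 -0.0001  0.9975]
 [-0.9975  0.0001  0.0708]
 [-0.0001 -1.     -0.0001]]
rel -0.054843078558389234 37.04184141004429 35.33877113669118
```

View pics/s12c.png

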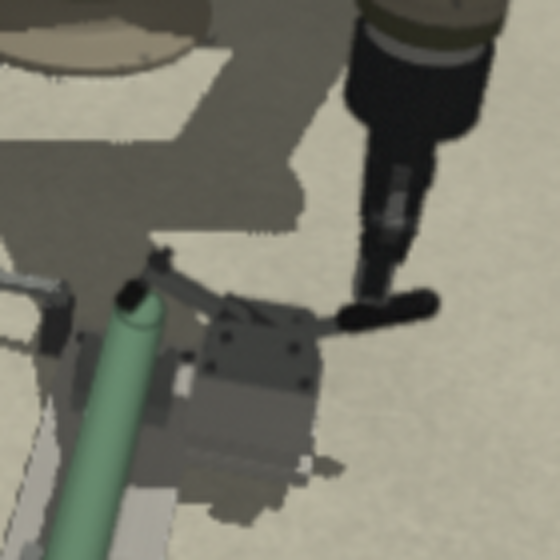

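Call:
jog_arm --rows '[{"hand": 0,"dx": -0.1,"dy": 0.2,"dz": 0,"ax": 0,"ay": 0,"az": 0},{"hand": 0,"dx": -0.1,"dy": 0.2,"dz": 0,"ax": 0,"ay": 0,"az": 0},{"hand": 0,"dx": -0.1,"dy": 0.2,"dz": 0,"ax": 0,"ay": 0,"az": 0},{"hand": 0,"dx": -0.1,"dy": 0.2,"dz": 0,"ax": 0,"ay": 0,"az": 0},{"hand": 0,"dx": -0.1,"dy": 0.2,"dz": 0,"ax": 0,"ay": 0,"az": 0}]'

```text
time_s: 18.12
position: [0.4804, 0.2882, 0.1155]
tool_rot: [[0.071, 0.0, 0.998], [-0.998, 0.0, 0.071], [-0.0, -1.0, 0.0]]
ft_force: [-0.3, 0.2, 1.4]
grip_width: 0.0
```

Call:
jog_arm --rows '[{"hand": 0,"dx": -0.1,"dy": 0.15,"dz": 0,"ax": 0,"ay": 0,"az": 0},{"hand": 0,"dx": -0.1,"dy": 0.15,"dz": 0,"ax": 0,"ay": 0,"az": 0},{"hand": 0,"dx": -0.05,"dy": 0.15,"dz": 0,"ax": 0,"ay": 0,"az": 0},{"hand": 0,"dx": -0.05,"dy": 0.1,"dz": 0,"ax": 0,"ay": 0,"az": 0},{"hand": 0,"dx": -0.05,"dy": 0.1,"dz": 0,"ax": 0,"ay": 0,"az": 0}]'

```text
time_s: 18.53
position: [0.4802, 0.2914, 0.1092]
tool_rot: [[0.071, 0.0, 0.997], [-0.997, -0.0, 0.071], [0.0, -1.0, 0.0]]
ft_force: [-0.8, -2.7, 4.8]
grip_width: -0.0002
```

Call:
jog_arm --rows '[{"hand": 0,"dx": -0.05,"dy": 0.1,"dz": 0,"ax": 0,"ay": 0,"az": 0},{"hand": 0,"dx": 0,"dy": 0.1,"dz": 0,"ax": 0,"ay": 0,"az": 0},{"hand": 0,"dx": 0,"dy": 0.1,"dz": 0,"ax": 0,"ay": 0,"az": 0},{"hand": 0,"dx": 0,"dy": 0.1,"dz": 0,"ax": 0,"ay": 0,"az": 0},{"hand": 0,"dx": 0,"dy": 0.1,"dz": 0,"ax": 0,"ay": 0,"az": 0}]'

```text
time_s: 18.95
position: [0.4801, 0.2927, 0.1042]
tool_rot: [[0.071, 0.0, 0.997], [-0.997, 0.001, 0.071], [-0.001, -1.0, 0.001]]
ft_force: [-0.3, 3.5, 4.7]
grip_width: -0.0001
```

Run:
```python
from plan import *
s=st();ey=np.array([-.0715,.9974]);ex=np.array([.9974,.0715]);d=np.array(s["position"][:2])-[.4834,.2464];print("rel",d@ex*1e3,d@ey*1e3,s["position"][2]*1e3-90)
snap("scene","s13.png")
im=cv2.imread("pics/s13.png")[150:290,340:480];cv2.imwrite("pics/s13c.png",cv2.resize(im,None,fx=4,fy=4,interpolation=2))
```

```text
t 18.95 pos [0.4801 0.2927 0.1042] F [-0.285   3.5183  4.7062] w -0.00010950607644537255 q [19.2731 29.9791 83.3727  0.0715 66.5978 15.192 ]
[[ 0.0707  0.0005  0.9975]
 [-0.9975  0.0014  0.0707]
 [-0.0013 -1.      0.0005]]
rel 0.06733786377352963 46.393244644480696 14.228893426574189
```

View pics/s13c.png

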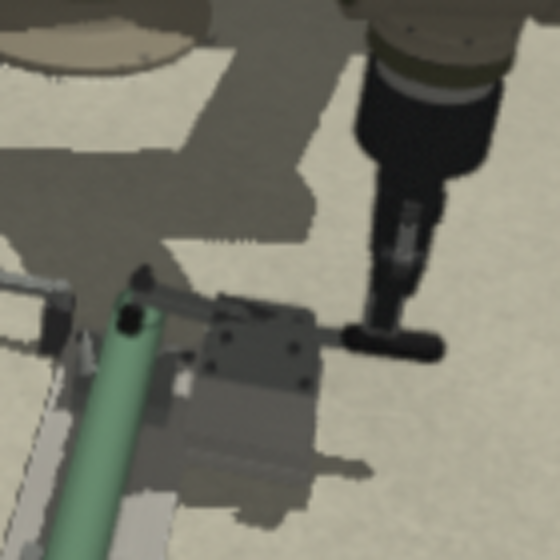

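Call:
jog_arm --rows '[{"hand": 0,"dx": 0,"dy": 0.1,"dz": 0,"ax": 0,"ay": 0,"az": 0},{"hand": 0,"dx": 0,"dy": 0.1,"dz": 0,"ax": 0,"ay": 0,"az": 0},{"hand": 0,"dx": 0,"dy": 0.1,"dz": 0,"ax": 0,"ay": 0,"az": 0},{"hand": 0,"dx": 0,"dy": 0.1,"dz": 0,"ax": 0,"ay": 0,"az": 0},{"hand": 0,"dx": 0,"dy": 0.1,"dz": 0,"ax": 0,"ay": 0,"az": 0}]'

```text
time_s: 19.42
position: [0.4802, 0.292, 0.0991]
tool_rot: [[0.071, 0.0, 0.997], [-0.997, -0.0, 0.071], [0.0, -1.0, 0.0]]
ft_force: [-1.4, 1.4, 11.9]
grip_width: 0.0003
```

Call:
jog_arm --rows '[{"hand": 0,"dx": 0,"dy": 0.1,"dz": 0,"ax": 0,"ay": 0,"az": 0},{"hand": 0,"dx": 0,"dy": 0.1,"dz": 0,"ax": 0,"ay": 0,"az": 0},{"hand": 0,"dx": 0,"dy": 0.1,"dz": 0,"ax": 0,"ay": 0,"az": 0},{"hand": 0,"dx": 0,"dy": 0,"dz": 0,"ax": 0,"ay": 0,"az": 0},{"hand": 0,"dx": 0,"dy": 0,"dz": 0,"ax": 0,"ay": 0,"az": 0}]'

```text
time_s: 19.83
position: [0.4803, 0.2921, 0.0988]
tool_rot: [[0.071, 0.003, 0.997], [-0.997, 0.0, 0.071], [-0.0, -1.0, 0.003]]
ft_force: [-7.0, -1.0, 25.6]
grip_width: 0.0003
```

Call:
jog_arm --rows '[{"hand": 0,"dx": 0,"dy": -0.5,"dz": 0,"ax": 0,"ay": 0,"az": 0},{"hand": 0,"dx": 0,"dy": -2,"dz": 0,"ax": 0,"ay": 0,"az": 0},{"hand": 0,"dx": 0,"dy": -3,"dz": 0,"ax": 0,"ay": 0,"az": 0},{"hand": 0,"dx": 0,"dy": -3,"dz": 0,"ax": 0,"ay": 0,"az": 0},{"hand": 0,"dx": 0,"dy": -3,"dz": 0,"ax": 0,"ay": 0,"az": 0}]'

```text
time_s: 20.25
position: [0.4796, 0.2915, 0.2117]
tool_rot: [[0.07, -0.002, 0.998], [-0.998, -0.002, 0.07], [0.001, -1.0, -0.002]]
ft_force: [1.0, 0.5, 0.0]
grip_width: 0.0001
```

Call:
jog_arm --rows '[{"hand": 0,"dx": 2,"dy": 0,"dz": 0,"ax": 0,"ay": 0,"az": 0},{"hand": 0,"dx": 2,"dy": 0,"dz": 0,"ax": 0,"ay": 0,"az": 0},{"hand": 0,"dx": 0,"dy": 0,"dz": 0,"ax": 0,"ay": 0,"az": 0},{"hand": 0,"dx": 0,"dy": 0,"dz": 0,"ax": 0,"ay": 0,"az": 0},{"hand": 0,"dx": 0,"dy": 0,"dz": 0,"ax": 0,"ay": 0,"az": 0}]'

```text
time_s: 20.67
position: [0.4827, 0.2523, 0.2106]
tool_rot: [[0.07, -0.001, 0.998], [-0.998, -0.0, 0.07], [0.0, -1.0, -0.001]]
ft_force: [0.2, 0.8, 0.7]
grip_width: 0.0001
```

Run:
```python
from plan import *
st();snap("wrist","w14.png");snap("scene","s14.png");snap("side","d14.png")
im=cv2.imread("pics/s14.png")[190:340,320:470];cv2.imwrite("pics/s14c.png",cv2.resize(im,None,fx=4,fy=4,interpolation=2))
im=cv2.imread("pics/d14.png")[240:360,170:330];cv2.imwrite("pics/d14c.png",cv2.resize(im,None,fx=5,fy=5,interpolation=2))
```

```text
t 20.6667 pos [0.4827 0.2523 0.2106] F [0.2365 0.8009 0.744 ] w 0.00011389766657634556 q [15.1344 22.2174 77.2403 -0.0031 80.6162 11.0966]
[[ 0.0704 -0.0012  0.9975]
 [-0.9975 -0.0004  0.0704]
 [ 0.0003 -1.     -0.0013]]
```

View pics/s14c.png

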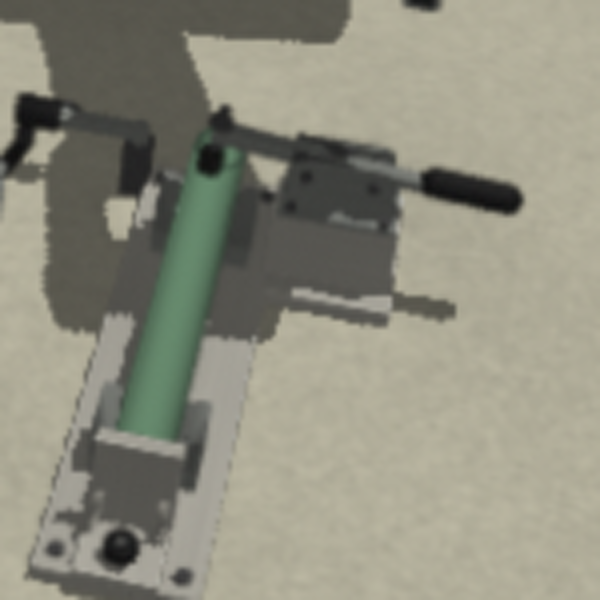

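View pics/d14c.png

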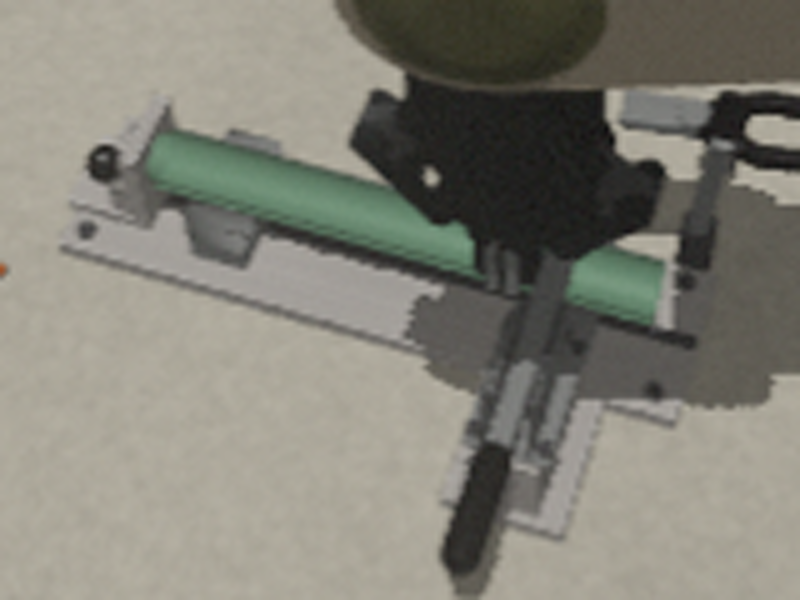

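View pics/w14.png

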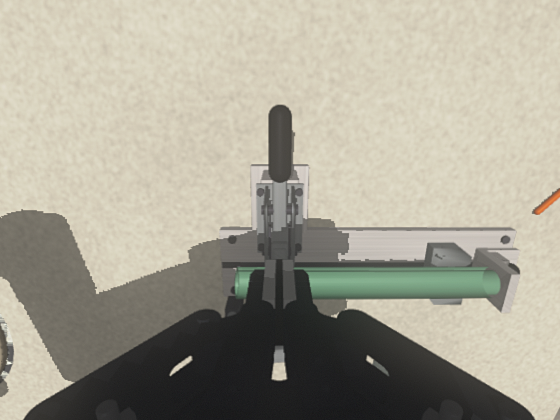

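Run:
```python
from fit import *
pj=np.array([.585,.1573,.0715]);W=cam("wrist")
for th in (66,8,4,0,-2.8):
    t=np.radians(th);P=T(pj,[(-95,96+r*np.cos(t),90+r*np.sin(t)) for r in(30,93)])
    print(th,((proj(S,P)-[320,190])*4).round(0).tolist(),((proj(D,P)-[170,240])*5).round(0).tolist(),proj(W,P).round(0).tolist())
```

```text
66 [[403.0, 136.0], [465.0, 63.0]] [[506.0, 389.0], [486.0, 378.0]] [[279.0, 205.0], [279.0, 194.0]]
8 [[426.0, 173.0], [535.0, 180.0]] [[495.0, 447.0], [450.0, 566.0]] [[279.0, 177.0], [279.0, 97.0]]
4 [[426.0, 176.0], [534.0, 189.0]] [[495.0, 449.0], [450.0, 573.0]] [[279.0, 176.0], [279.0, 96.0]]
0 [[426.0, 179.0], [532.0, 198.0]] [[495.0, 451.0], [450.0, 580.0]] [[279.0, 175.0], [279.0, 96.0]]
-2.8 [[425.0, 181.0], [531.0, 204.0]] [[495.0, 453.0], [451.0, 584.0]] [[279.0, 175.0], [279.0, 97.0]]
```

The handle line slopes about 0.227 in the scene crop. The prediction is 0.217 for fully down and 0.18 for level, so the clamp is on its end stop. The foot stands on the tube and the tube end is on the stop, so I'm handing the job in.

Run:
```python
from rig import job
print(job.close_job())
```

```text
the job is handed in; nothing more can be done
None
```

The thick tube is in the jig, against the stop and clamped. I handed the job in at about 21 s of the 61 s allowed; no verdict was reported.

- **Seating:** I lifted the tube from the rack and lowered it into both Vs with about 10 N of contact. I then let go so it could centre itself. The pictures showed it in line with the Vs.
- **Stop:** I regripped at 25 N and slid it along in 0.5 mm steps until the force along the Vs rose from about 3 N of friction to 10.4 N. That puts roughly 7 N on the stop. After I opened the fingers, the tube's end stayed on the stop face in the side picture.
- **Clamp:** I pressed the handle round its arc with the shut fingertips until it stopped hard, with 25.6 N at the tool. In the last scene picture the handle's slope fits fully down better than level (0.227 measured; 0.217 expected fully down, 0.18 level). The rubber foot stands on the tube over the near V-block.
- **At hand-in:** The arm was clear, with the wrist force near zero. I did not go near the thin tube, jar, bin or pliers, and the pictures showed nothing out of place.

**What disagreed or was not measured:**
- My first jig position was about 9 mm off along the jig, because I had taken its plate as centred on the jig's origin. I corrected it from the wrist view before lowering the tube.
- The cameras differed by a few millimetres sideways; the side camera was up to about 7 mm out. Contact forces settled the position instead.
- I judged the foot's force on the tube only from the handle being fully down, not by measuring it.

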